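Date-code the last carton at both ends and put the row of cartons in order

TASK

Finish the row of cartons on the packing board. The new carton lying on the counter still has to be coded on the hand coder: lay it flat on a broad face on the coder's bed with its flap end squarely against the bent bracket, press the pedal down to its stop with the fingers so that the stamp prints the date there, then turn the carton end for end and press again so that the coder, which prints the date on one stroke and the batch number on the next, numbers the plain end. Stand it flap end up in a free place in the row, stand up every tipped carton there likewise, all in line with their broad sides along the rail, and leave the dishes behind the board where they are.

Things in the scene. Friction and masses are not known exactly. Their poses are not given: they have to be found in the camera images.
- new_carton: closed cardboard carton 150 x 46 x 40 mm, 0.22 kg, paper label round its middle. Origin at its centre; x along its length to the flap end (dark round thumb hole, seam 25 mm from that end), y across the 46 mm, z square to the broad 150 x 46 faces. The one still to be coded: starts lying on a broad face on the bare counter between coder and board
- flap_end (a point): centre of the new carton's flap end face; axes as the carton's
- plain_end (a point): centre of the new carton's other end face; axes as the carton's
- tipped_1: carton just like new_carton, same origin and axes. It has tipped forward and lies on a broad face across the board, its plain end near the rail and its flap end towards the robot; to be stood up. May be absent
- tipped_2: carton just like new_carton, same origin and axes. It has tipped forward and lies on a broad face across the board, its plain end near the rail and its flap end towards the robot; to be stood up. May be absent
- tipped_3: carton just like new_carton, same origin and axes. It has tipped forward and lies on a broad face across the board, its plain end near the rail and its flap end towards the robot; to be stood up. May be absent
- standing_1: carton just like new_carton, same origin and axes, already standing in the row flap end up, broad faces along the rail
- standing_2: carton just like new_carton, same origin and axes, already standing in the row flap end up, broad faces along the rail. May be absent
- board: fixed white plastic packing board, 12 mm thick, 470 mm long along y, 180 mm deep; origin on the counter straight under point row. It reaches 140 mm from there towards the robot (-x) and 40 mm away from it (+x). Along its far edge runs a rail 10 mm thick, its top 48 mm above the counter
- row (a point): middle of the row, on the board's top surface, 26 mm in front of the rail's face; x away from the robot to the rail, y along the row, z up. Cartons stand with their centres on the row line (x = 0), 75 mm above it. There are five places 88 mm apart (y = -176, -88, 0, 88, 176 mm), one or two of them free
- coder_base: the coder's fixed base plate, 12 mm thick, its top the bed; origin on the counter straight under point fence, axes as fence. The plate reaches 173 mm to -x, 60 mm to +y, 155 mm to -y. A line scribed at y = 0 shows where the carton's centre line belongs. Shaft bearings, 76 mm high, stand behind the bracket
- fence (a point): foot of the bent bracket, middle of its face, on the bed (12 mm above the counter). The bracket is an upright steel plate 80 mm wide, 30 mm high; the carton's end goes against this face. x points through it away from the bed (roughly away from the robot), y left, z up
- stamp: sprung rubber stamp under the stamp arm, face 28 x 40 mm; origin mid-face. Comes down about 28 mm in front of the bracket and gives up to 10 mm. Raised, it leaves 58 mm over the bed: slide the carton (40 mm high) in under it from -x. Raised arm and stamp reach 46 mm out from the bracket, 42 mm wide, top 118 mm above the bed
- coder (a joint): angle of the rockshaft that carries both stamp arm and pedal: 0 up (it springs back by itself), 0.42 rad with the pedal at its stop. The shaft lies along y, 45 mm behind the bracket's face and 50 mm above the bed. The pedal takes about 4 N to start, about 12 N at the stop with a carton under the stamp
- pedal (a point): steel pedal plate 64 x 56 mm, 6 mm thick, beside the bed, 105 mm to -y of its centre line; the point is mid upper surface, about 95 to 100 mm out from the bracket (-x), z square to the plate. Pressed down it sinks about 60 mm to its stop, where it is level, its upper surface 12 mm above the bed
- ramekin: white ceramic cup 90 mm across, 45 mm high, beyond the board; origin under its centre. Bystander
- small_bowl: white ceramic bowl 116 mm across, 50 mm high; origin under its centre. Bystander
- jar: glass jar with a steel lid, 70 mm across, 90 mm high; origin under its centre. Bystander
Things that resemble listed ones, but are neither listed nor needed, are in the scene too. Leave any turquoise look-alike of the tipped_2 alone.

How it is judged (in metres and radians):
On the way, in this order (a step that is already met when the one before it is completed fails the run):
1. the new carton lies flat and square on the bed, flap end against the bracket, and the fingers press the pedal to its stop so that the stamp bears on it (value of joint coder above 0.39 rad and contact force between stamp and new_carton above 1.5 N and contact force between the fingers and coder_c4 above 1 N and x of flap_end in the frame of fence between -0.007 and 0.005 m and y of flap_end in the frame of fence between -0.012 and 0.012 m and angle between the x axis of new_carton and the x axis of fence, either way round below 0.1 rad and angle between the z axis of new_carton and the z axis of fence, either way round below 0.1 rad and x of plain_end in the frame of fence below -0.1 m), for 0.1 s.
2. the same with the carton turned end for end, plain end against the bracket, so that the pedal stamps that end (value of joint coder above 0.39 rad and contact force between stamp and new_carton above 1.5 N and contact force between the fingers and coder_c4 above 1 N and x of plain_end in the frame of fence between -0.007 and 0.005 m and y of plain_end in the frame of fence between -0.012 and 0.012 m and angle between the x axis of new_carton and the x axis of fence, either way round below 0.1 rad and angle between the z axis of new_carton and the z axis of fence, either way round below 0.1 rad and x of flap_end in the frame of fence below -0.1 m), for 0.1 s.
At the end, for the whole second after the job is handed in: Every carton present, the new one included, stands still on the board flap end up (within 0.10 rad), its centre within 22 mm of the row line and between the board's ends (within 215 mm of the row's middle), its broad faces along the rail within 0.30 rad; the coder's pedal is up (below 0.05 rad) (angle between each of new_carton, tipped_1, tipped_2, tipped_3, standing_1, standing_2's own x axis and vertical below 0.1 rad and x of new_carton in the frame of row between -0.022 and 0.022 m and y of new_carton in the frame of row between -0.215 and 0.215 m and z of each of new_carton, tipped_1, tipped_2, tipped_3, standing_1, standing_2 in the frame of row below 0.085 m and angle between the z axis of each of new_carton, tipped_1, tipped_2, tipped_3, standing_1, standing_2 and the x axis of row, either way round below 0.3 rad and linear speed of each of new_carton, tipped_1, tipped_2, tipped_3, standing_1, standing_2 below 0.06 m/s and x of tipped_1 in the frame of row between -0.022 and 0.022 m and y of tipped_1 in the frame of row between -0.215 and 0.215 m and x of tipped_2 in the frame of row between -0.022 and 0.022 m and y of tipped_2 in the frame of row between -0.215 and 0.215 m and x of tipped_3 in the frame of row between -0.022 and 0.022 m and y of tipped_3 in the frame of row between -0.215 and 0.215 m and x of standing_1 in the frame of row between -0.022 and 0.022 m and y of standing_1 in the frame of row between -0.215 and 0.215 m and x of standing_2 in the frame of row between -0.022 and 0.022 m and y of standing_2 in the frame of row between -0.215 and 0.215 m and value of joint coder below 0.05 rad); the robot touches nothing.
It fails at once if the ramekin is shifted by more than 30 mm (distance of ramekin from where it was at the start of the episode above 0.03 m).
It fails at once if the small bowl is shifted by more than 30 mm (distance of small_bowl from where it was at the start of the episode above 0.03 m).
It fails at once if the jar is shifted by more than 30 mm (distance of jar from where it was at the start of the episode above 0.03 m).
Of tipped_1, tipped_2, tipped_3, standing_2 only 2 to 3 are there at a start; the rules pass over those that are not, and their reading is None.
At some moment in a run one of new_carton may be knocked a few centimetres aside while the robot is not near it.
It also fails if it takes over 210 s, if anything falls off the work surface, if the arm or the gripper's body presses on something with over 40 N, if the wrist force passes 120 N, or if a joint passes its speed limit or range.

ROBOT

A 6-joint arm with a two-finger parallel gripper is mounted at the origin on the work surface. World frame = base frame: x ahead of the robot, y to its left, z up, the work surface at z = 0. Lengths are in mm, angles in degrees, forces in N, time in s.
With the tool pointing down it reaches from about 350 to 850 mm from the base axis. Payload 8.1 kg.
Tool frame: the origin (TCP) lies on the centre line of the jaws, within the pads' length; the fingertips stand 14 mm ahead of it and the grasp point (between the pads) lies 5 mm behind it; z points along the fingers, y is the line along which they close (so a half turn about z gives the same grasp; the last joint's range is limited). The gripper opens to 85 mm and grips with 20 to 120 N. Pads are 22 mm wide; open, the fingers measure 114 mm over their backs; the gripper's body (76 mm by 85 mm) begins 54 mm behind the grasp point. The pads swing forward as they close: fully open they stand 13 mm farther back than shut.
Start: joints at [-73.934, 7.471, 85.268, -0, 87.261, -4.893], TCP at [214.638, -560.3, 245.292] pointing down, gripper open.
Joint ranges: [-169.43, 169.43], [-51.17, 129.36], [1.28, 143.12], [-76.62, 256.62], [0, 156.53], [-152.29, 152.29]. Speed limits (degrees/s): [136.94, 136.94, 159.86, 180, 180, 180].

INTERFACE

Orientations are given as [roll, pitch, yaw] about the fixed x, y, z axes, in that order (R = Rz(yaw) Ry(pitch) Rx(roll)).
In Python, from bench import sense, snapshot, camera_info, hand_in gives the robot as it stands. The module is installed in compiled form; this text tells all that it offers.
- The arm moves only by the tool apply_moves, never from a script. Its argument "deltas" is a list of rows, each a list of 7 numbers: the shift along the tool's x, y, z scaled (see below), then the turn, a rotation vector about the tool's x, y, z scaled (see below), then the opening, from 0 (shut) to 1 (fully open). In form: [[dx, dy, dz, ax, ay, az, claw], ...]. A call has 1 to 8 rows; each row shifts and turns the commanded pose from where the row before left it, along the tool's axes as they then stand; what a row does not reach is not made up. The controller multiplies each number of a shift by 0.03 m and each number of a turn by 0.08 rad. A row lasts 1/8 s, in which the tool goes at most 62.5 mm and 10.7 degrees, less where a joint would pass 70% of its speed; a pose out of reach is approached as far as the arm can. A call with a number of a shift or a turn outside -1 to 1 is refused whole. A call with a gripper value outside its range is refused whole. The fingers move at their own pace and stop on an object; "grip_force" is the grip in N (left out, the last holds). Time passes only in rows, so rows that do not move let the fingers close. It gives the time, the measured TCP pose, the force, the opening and the grip force at its end, in the units of the state.
- sense(): the state, without advancing time (a new reading comes with each control period).
- snapshot(name): name is "side" or "top"; returns the picture (420x560x3 uint8, red, green, blue); there is no depth.
- camera_info(name): a dict with "vertical_fov" (degrees; the focal length in pixels is half the picture's height over the tangent of half this angle, whatever the lens; pixels are square), "cx", "cy" (the principal point, pixels), "origin" and "rotation" of the camera in the world. Camera axes: x right, y up, looking along -z (the intrinsics and any distortion apply to the point x, -y, -z); pixel columns grow to the right and rows downward; lengths in mm; the calibration is good to about 2 mm. A picture is of the moment at which its call begins. camera_info takes no time and is no camera call.
- hand_in(): hands the job in; it is judged then, once.
The state is a dict: "time": time; "joint_pos": joint angles; "qd": joint speeds; "joint_efforts": joint torques, N m; "tool_pos": TCP position; "tcp_rot": TCP orientation; "ft_force": force on the tool from outside, world axes, zero at the start; "wrist_torque": the same for the moment, N m; "finger_gap": finger opening in mm; "grip_force": force on a finger pad.
Only numpy, scipy, OpenCV 4.12 (cv2) and the standard library are available. Lean on these libraries where they do the work, as an engineer would, in place of code of your own. Each camera call takes 0.05 s, during which the arm holds its last target. There are 200 camera calls.

## Working session

There is one attempt and no reset: what is moved stays moved. The work goes in short steps, Python scripts to look and compute and a tool call to move; the robot and the scene stay as the last step left them, time stands still between calls to the robot, and variables do not carry over. Pictures are saved under pics/ and viewed, at most 14 in all, crops included, and the job is handed in when it is done.

Besides the shell and the picture viewer there is one more tool, called after "Emit:" as name([rows], argument=value, ...), one row to a line, values as JSON. apply_moves: Moves the arm, as the interface text tells. Its arguments: {"type":"object","properties":{"deltas":{"type":"array"},"grip_force":{"type":"number"}},"required":["deltas"]}

```bash
mkdir -p pics; python3 - <<'E'
from bench import *
import cv2
print(sense())
for n in("side","top"):
    print(n,camera_info(n)); cv2.imwrite(f"pics/{n}0.png",snapshot(n)[:,:,::-1])
E
```

```text
{'time': 0.0, 'joint_pos': array([-7.39320628e+01,  7.51502079e+00,  8.53300698e+01, -3.89602885e-04,
        8.72625360e+01, -4.89270672e+00]), 'qd': array([-5.44841870e-02, -3.96390604e-02, -5.29441480e-02, -8.72329981e-02,
        2.91795299e-02, -7.22416133e-05]), 'joint_efforts': array([ 2.35114785e-03, -5.69396317e+01, -5.00552738e+01, -1.68443485e-04,
        1.50641991e-02, -9.02486840e-05]), 'tool_pos': array([ 214.50936004, -559.77116864,  244.23775504]), 'tcp_rot': array([-1.79892732e+02, -8.79177056e-03,  2.09606547e+01]), 'ft_force': array([ 0.111571  , -0.36680315,  0.13097922]), 'wrist_torque': array([ 0.00541398, -0.06621271, -0.00030324]), 'grip_force': 0.0, 'finger_gap': 85.46222995831617}
side {'vertical_fov': 55.265844301601774, 'cx': 278.684682762646, 'cy': 204.54738016996583, 'origin': array([323.94970782, 791.8133076 , 754.12761225]), 'rotation': array([  50.27169521,   -0.43472114, -163.44217481])}
top {'vertical_fov': 51.6100678643952, 'cx': 278.58991392509665, 'cy': 214.8238982933576, 'origin': array([ 355.94387993,   29.75435993, 1151.54149516]), 'rotation': array([ 10.2549841 ,  -1.45458507, -90.25772835])}
```

View pics/side0.png

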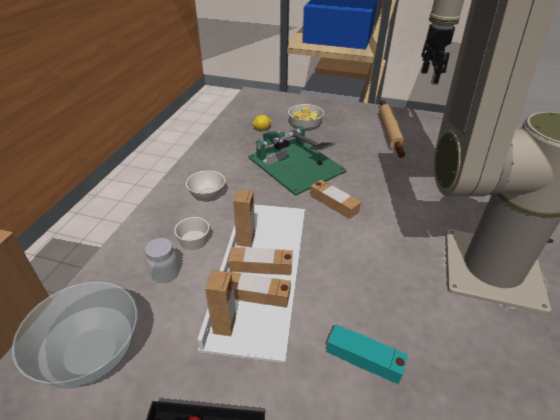

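View pics/top0.png

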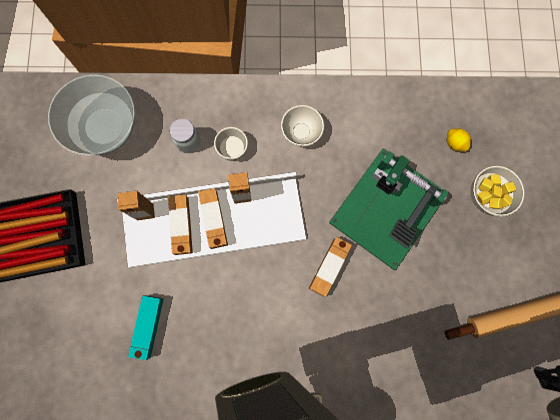

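```bash
cat > h.py <<'E'
import numpy as np, cv2, sys
from bench import *
from scipy.spatial.transform import Rotation as R
def cam(n):
    c=camera_info(n); f=210/np.tan(np.radians(c['vertical_fov']/2))
    return c,f,R.from_euler('xyz',c['rotation'],degrees=True).as_matrix()
def ray(n,uv,z):
    c,f,M=cam(n); uv=np.atleast_2d(np.float64(uv))
    d=np.c_[(uv[:,0]-c['cx'])/f,-(uv[:,1]-c['cy'])/f,-np.ones(len(uv))]@M.T
    return c['origin']+d*((z-c['origin'][2])/d[:,2:3])
def proj(n,P):
    c,f,M=cam(n); q=(np.atleast_2d(P)-c['origin'])@M
    return np.c_[c['cx']+f*q[:,0]/-q[:,2],c['cy']-f*q[:,1]/-q[:,2]]
def shot(n,name=None):
    im=snapshot(n)[:,:,::-1].copy()
    if name: cv2.imwrite(f"pics/{name}.png",im)
    return im
def crop(im,x0,x1,y0,y1,name,W=800):
    k=min(W/(x1-x0),600/(y1-y0)); cv2.imwrite(f"pics/{name}.png",cv2.resize(im[y0:y1,x0:x1],None,fx=k,fy=k,interpolation=cv2.INTER_CUBIC)); print('scale',k)
E
python3 - <<'E'
from h import *
np.set_printoptions(precision=1,suppress=True)
im=cv2.imread('pics/top0.png'); hsv=cv2.cvtColor(im,cv2.COLOR_BGR2HSV)
g=cv2.inRange(hsv,(60,90,30),(85,255,255)); g[:,:300]=0
w=cv2.inRange(hsv,(0,0,215),(180,40,255))
o=cv2.inRange(hsv,(5,90,60),(18,255,255))
for nm,m,z in(('green',g,12),('white',w,12),('or',o,40)):
    cs,_=cv2.findContours(m,cv2.RETR_EXTERNAL,cv2.CHAIN_APPROX_NONE)
    for c in cs:
        if cv2.contourArea(c)<80: continue
        x,y,W,H=cv2.boundingRect(c)
        if not(100<x<460 and 130<y<300): continue
        p=cv2.approxPolyDP(cv2.convexHull(c),4,True)[:,0]
        print(nm,cv2.contourArea(c)); print(np.c_[p,ray('top',p,z)])
crop(im,110,460,130,310,'c1')
s=cv2.imread('pics/side0.png'); crop(s,190,370,110,350,'c2')
E
```

```text
green 7342.0
[[ 383.   149.   746.7 -289.2   12. ]
 [ 403.   156.   726.8 -343.7   12. ]
 [ 447.   192.   625.2 -458.7   12. ]
 [ 395.   269.   417.5 -305.3   12. ]
 [ 330.   223.   539.9 -137.1   12. ]]
white 439.5
[[ 328.   252.   462.5 -129.9   12. ]
 [ 343.   259.   444.  -169.    12. ]
 [ 332.   283.   381.8 -138.3   12. ]
 [ 317.   275.   402.6  -99.6   12. ]]
white 190.5
[[228.  184.  646.4 135.8  12. ]
 [144.  195.  615.8 358.8  12. ]]
white 6643.0
[[295.  179.  660.7 -45.   12. ]
 [305.  238.  499.7 -69.7  12. ]
 [128.  266.  427.4 390.5  12. ]
 [123.  213.  566.9 411.5  12. ]
 [192.  194.  618.7 231.5  12. ]]
or 1947.5
[[ 559.   293.   353.6 -716.8   40. ]
 [ 557.   315.   298.7 -705.    40. ]
 [ 480.   337.   246.1 -502.5   40. ]
 [ 459.   334.   253.7 -450.    40. ]
 [ 468.   317.   295.1 -476.2   40. ]]
or 555.5
[[ 351.   244.   480.5 -186.    40. ]
 [ 327.   294.   353.8 -120.8   40. ]
 [ 309.   288.   368.9  -75.5   40. ]
 [ 333.   240.   490.9 -139.7   40. ]]
or 302.0
[[190.  252.  460.7 226.9  40. ]
 [172.  253.  458.2 272.4  40. ]
 [171.  237.  499.2 276.6  40. ]
 [189.  228.  522.5 231.5  40. ]]
or 295.0
[[223.  227.  525.  144.2  40. ]
 [226.  245.  478.4 135.7  40. ]
 [209.  247.  473.4 179.   40. ]
 [206.  231.  514.7 187.7  40. ]]
or 219.0
[[185.  194.  612.2 244.7  40. ]
 [187.  208.  575.  238.3  40. ]
 [169.  209.  572.3 284.6  40. ]
 [168.  196.  606.8 288.6  40. ]]
or 395.0
[[148.  213.  561.7 338.1  40. ]
 [119.  210.  569.6 412.8  40. ]
 [117.  193.  614.6 420.7  40. ]
 [137.  191.  620.  369.4  40. ]]
or 215.0
[[215.  188.  628.4 167.   40. ]
 [218.  201.  593.6 158.5  40. ]
 [200.  203.  588.2 205.1  40. ]
 [198.  191.  620.3 211.2  40. ]]
or 369.0
[[246.  172.  672.   86.3  40. ]
 [249.  192.  617.8  78.   40. ]
 [232.  194.  612.4 122.4  40. ]
 [228.  175.  663.7 133.6  40. ]]
scale 2.2857142857142856
scale 2.5
```

View pics/c1.png

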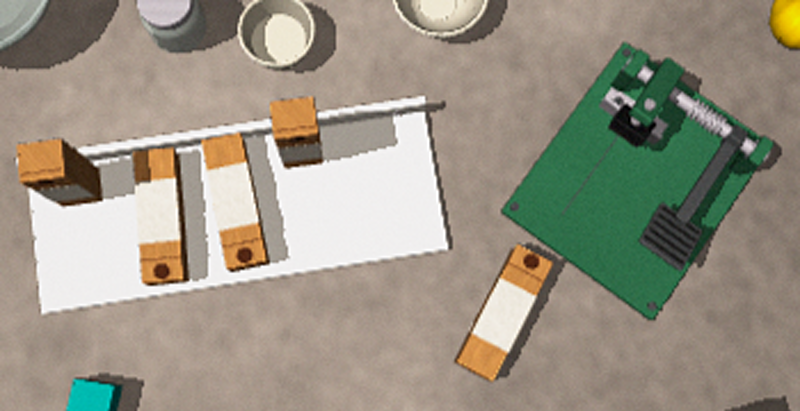

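View pics/c2.png

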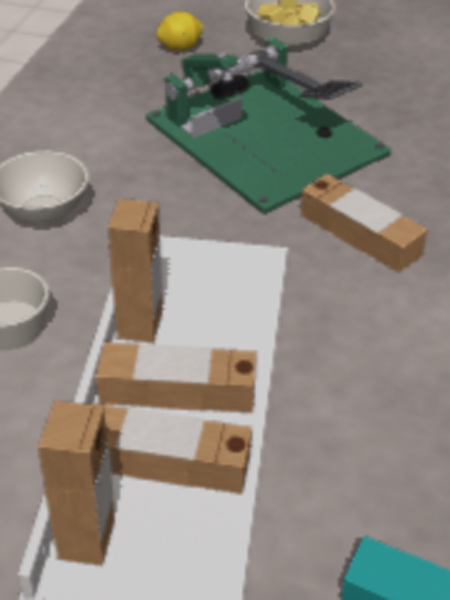

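```bash
python3 - <<'E'
from h import *
np.set_printoptions(precision=1,suppress=True)
S=lambda a:np.array(a)/2.5+[190,110]
T=lambda a:np.array(a)/2.2857+[110,130]
print('plate side\n',ray('side',S([[265,211],[389,152],[148,118]]),12))
print('plate top\n',ray('top',T([[502,210],[655,319],[625,42]]),12))
print('board side\n',ray('side',S([[287,247]]),12), 'top',ray('top',T([[451,249],[42,314],[427,97]]),[12]))
# carton new: top face corners in top & side
print('new top\n',ray('top',T([[516,244],[553,262],[494,381],[456,362]]),40))
print('new side\n',ray('side',S([[302,187],[328,176],[425,232],[401,250]]),40))
c=np.array([463.5,160.4]);ex=np.array([.988,.155]);ey=np.array([-.155,.988]);row=c+140*ex
def rw(P): d=P[:,:2]-row; return np.c_[d@ex,d@ey]
print('tip a',rw(ray('top',T([[137,150],[176,148],[185,281],[145,285]]),52)))
print('tip b',rw(ray('top',T([[203,140],[243,133],[268,262],[229,271]]),52)))
print('st a',rw(ray('top',T([[17,145],[61,139],[70,178],[25,187]]),162)))
print('st b',rw(ray('top',T([[271,101],[313,96],[318,136],[275,142]]),162)))
print('b side',rw(ray('side',S([[103,343],[259,351],[255,382],[97,372]]),52)))
E
```

```text
plate side
 [[ 537.1 -126.4   12. ]
 [ 415.1 -292.6   12. ]
 [ 739.2 -275.9   12. ]]
plate top
 [[ 542.9 -136.2   12. ]
 [ 416.  -309.3   12. ]
 [ 748.5 -290.5   12. ]]
board side
 [[496.2 -69.5  12. ]] top [[497.2 -75.8  12. ]
 [423.8 389.3  12. ]
 [679.1 -50.2  12. ]]
new top
 [[ 499.4 -147.    40. ]
 [ 478.8 -188.4   40. ]
 [ 347.1 -118.4   40. ]
 [ 368.   -76.7   40. ]]
new side
 [[ 498.8 -149.2   40. ]
 [ 473.8 -179.9   40. ]
 [ 347.6 -107.8   40. ]
 [ 368.7  -68.8   40. ]]
tip a [[  18.5   97.1]
 [  14.1   53.6]
 [-136.7   62.2]
 [-134.2  106. ]]
tip b [[  18.6   22.4]
 [  19.8  -23.3]
 [-130.1  -30.9]
 [-133.3   13. ]]
st a [[ 13.7 194.9]
 [ 13.2 150.6]
 [-28.4 145.8]
 [-30.7 191.1]]
st b [[  20.2  -65.1]
 [  18.9 -108.5]
 [ -23.7 -107.3]
 [ -23.2  -63.1]]
b side [[  19.5  -15.9]
 [-131.5  -26.5]
 [-132.    13.6]
 [  16.7   21.9]]
```

```bash
cat >> h.py <<'E'
def down(yaw): return R.from_euler('xyz',[180,0,yaw],degrees=True)
def plan(*legs,P=None,Q=None):
    """legs: ('p',[x,y,z]) or ('r',Rotation). Prints rows x per-row numbers."""
    s=sense(); P=s['tool_pos'] if P is None else np.array(P,float); Q=R.from_euler('xyz',s['tcp_rot'],degrees=True) if Q is None else Q
    print('t %.1f'%s['time'],'tcp',P.round(1),s['tcp_rot'].round(1),'j',s['joint_pos'].round(0),'F',s['ft_force'].round(1),'gap %.1f'%s['finger_gap'])
    for k,v in legs:
        if k=='p': d=Q.inv().apply(np.array(v,float)-P)/30; n=max(1,int(np.ceil(abs(d).max()))); print('move',n,'x',(d/n).round(3)); P=np.array(v,float)
        else: d=(Q.inv()*v).as_rotvec()/.08; n=max(1,int(np.ceil(abs(d).max()))); print('turn',n,'x',(d/n).round(3)); Q=v
FEN=np.array([646.5,-287.4,0]); CY=-36.5
def cod(x,y,z): return FEN+R.from_euler('z',CY,degrees=True).apply([x,y,z+12])
ROW=np.array([598.8,178.6,12]); RY=8.97
def rowp(x,y,z): return ROW+R.from_euler('z',RY,degrees=True).apply([x,y,z])
E
python3 - <<'E'
from h import *
plan(('p',[396.8,-118.4,150]),('r',down(-28.15)),('p',[396.8,-118.4,20]))
E
```

```text
t 0.1 tcp [ 214.5 -559.8  244.3] [-179.9   -0.    21. ] j [-74.   8.  85.   0.  87.  -5.] F [-0.5  0.7 -0.8] gap 85.5
move 12 x [ 0.911 -0.963  0.264]
turn 11 x [-0.002  0.001  0.974]
move 5 x [ 0.    -0.     0.867]
```

Emit:
apply_moves([
  [0.91,-0.96,0.26,0,0,0,1],
  [0.91,-0.96,0.26,0,0,0,1],
  [0.91,-0.96,0.26,0,0,0,1],
  [0.91,-0.96,0.26,0,0,0,1],
  [0.91,-0.96,0.26,0,0,0,1],
  [0.91,-0.96,0.26,0,0,0,1],
  [0.91,-0.96,0.26,0,0,0,1],
  [0.91,-0.96,0.26,0,0,0,1],
], grip_force=60)

```text
time: 1.1
tool_pos: [336.3, -265.7, 182.3]
tcp_rot: [-180.0, 0.0, 20.9]
ft_force: [1.5, -0.4, 0.1]
finger_gap: 85.6
grip_force: 0.0
```

Emit:
apply_moves([
  [0.91,-0.96,0.26,0,0,0,1],
  [0.91,-0.96,0.26,0,0,0,1],
  [0.91,-0.96,0.26,0,0,0,1],
  [0.91,-0.96,0.26,0,0,0,1],
  [0,0,0,0,0,0.97,1],
  [0,0,0,0,0,0.97,1],
  [0,0,0,0,0,0.97,1],
  [0,0,0,0,0,0.97,1],
])

```text
time: 2.1
tool_pos: [396.6, -120.2, 151.3]
tcp_rot: [-180.0, 0.0, 3.0]
ft_force: [-0.2, 0.8, 0.1]
finger_gap: 85.4
grip_force: 0.0
```

Emit:
apply_moves([
  [0,0,0,0,0,0.97,1],
  [0,0,0,0,0,0.97,1],
  [0,0,0,0,0,0.97,1],
  [0,0,0,0,0,0.97,1],
  [0,0,0,0,0,0.97,1],
  [0,0,0,0,0,0.97,1],
  [0,0,0,0,0,0.97,1],
  [0,0,0,0,0,0,1],
])

```text
time: 3.1
tool_pos: [396.7, -120.3, 151.4]
tcp_rot: [180.0, 0.0, -27.9]
ft_force: [-0.7, -0.7, 0.4]
finger_gap: 85.3
grip_force: 0.0
```

```bash
python3 - <<'E'
from h import *
plan(('p',[396.8,-118.4,150]),('r',down(-28.15)),('p',[396.8,-118.4,20]))
im=shot('top','t1'); crop(im,230,400,180,310,'c3',600)
E
```

```text
t 3.1 tcp [ 396.7 -120.3  151.4] [180.    0.  -27.9] j [-24. -19. 120.  -0.  79.  94.] F [-0.7 -0.7  0.4] gap 85.3
move 1 x [-0.026 -0.057  0.046]
turn 1 x [0.001 0.008 0.05 ]
move 5 x [ 0.    -0.     0.867]
scale 3.5294117647058822
```

View pics/c3.png

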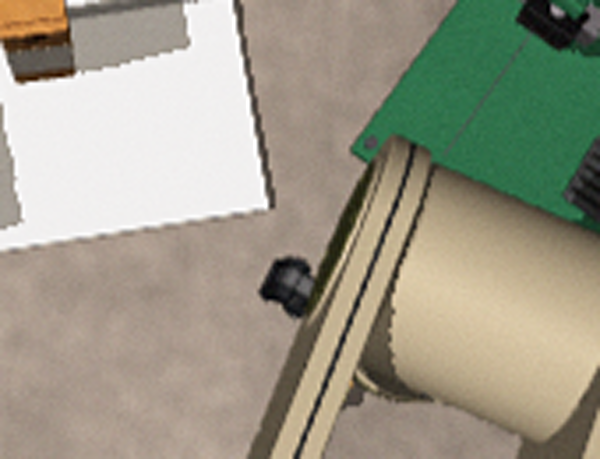

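Emit:
apply_moves([
  [0,-0.06,0.88,0,0,0.05,1],
  [0,0,0.88,0,0,0,1],
  [0,0,0.88,0,0,0,1],
  [0,0,0.88,0,0,0,1],
  [0,0,0.86,0,0,0,1],
  [0,0,0,0,0,0,1],
  [0,0,0,0,0,0,0],
  [0,0,0,0,0,0,0],
])

```text
time: 4.15
tool_pos: [398.9, -119.3, 21.7]
tcp_rot: [-180.0, -0.1, -28.2]
ft_force: [0.6, -0.7, 0.7]
finger_gap: 51.4
grip_force: 0.0
```

Emit:
apply_moves([
  [0,0,0,0,0,0,0],
  [0,0,0,0,0,0,0],
  [0,0,0,0,0,0,0],
  [0,0,0,0,0,0,0],
])

```text
time: 4.65
tool_pos: [399.1, -119.4, 21.9]
tcp_rot: [-180.0, -0.2, -28.2]
ft_force: [-1.4, 0.5, 6.6]
finger_gap: 45.4
grip_force: 62.8
```

```bash
python3 - <<'E'
from h import *
p=cod(-210,0,0); p[2]=50; p2=cod(-130,0,0); p2[2]=50
s=sense();P=s['tool_pos'].copy();P[2]=60
plan(('p',P),('r',down(CY)),('p',p),('p',p2))
E
```

```text
t 4.7 tcp [ 399.1 -119.4   21.9] [-180.    -0.2  -28.2] j [-24.  -8. 125.  -0.  62.  94.] F [-1.4  0.5  6.6] gap 45.4
move 2 x [ 0.002 -0.    -0.635]
turn 2 x [-0.002 -0.018  0.909]
move 3 x [ 0.987 -0.135  0.111]
move 3 x [0.889 0.    0.   ]
```

Emit:
apply_moves([
  [0,0,-0.64,0,0,0,0],
  [0,0,-0.64,0,0,0,0],
  [0,0,0,0,0,0.91,0],
  [0,0,0,0,0,0.91,0],
  [0.98,-0.135,0,0,0,0,0],
  [0.98,-0.135,0,0,0,0,0],
  [0.98,-0.135,0,0,0,0,0],
  [0,0,0,0,0,0,0],
])

```text
time: 5.65
tool_pos: [477.4, -162.4, 59.2]
tcp_rot: [-180.0, -0.1, -36.5]
ft_force: [-1.2, 1.0, -3.0]
finger_gap: 45.1
grip_force: 62.0
```

```bash
python3 - <<'E'
from h import *
p=cod(-195,0,0); p[2]=60; q=p.copy();q[2]=36.5; p2=cod(-115,0,0); p2[2]=36.5
plan(('r',down(CY)),('p',p),('p',q),('p',p2))
s=shot('side','s1'); crop(s,200,400,90,240,'c4',800)
E
```

```text
t 5.7 tcp [ 477.4 -162.4   59.2] [-1.80e+02 -1.00e-01 -3.65e+01] j [-25.   3. 111.  -0.  66. 102.] F [-1.2  1.  -3. ] gap 45.1
turn 1 x [-0.003 -0.016 -0.007]
move 1 x [ 0.51  -0.005 -0.026]
move 1 x [-0.    -0.     0.783]
move 3 x [ 0.889 -0.    -0.   ]
scale 4.0
```

View pics/c4.png

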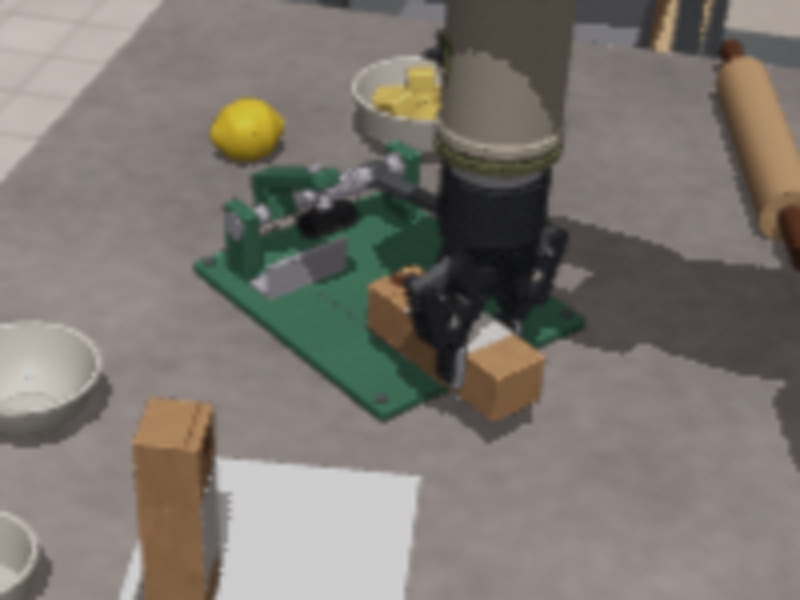

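Emit:
apply_moves([
  [0.5,0,0,0,0,0,0],
  [0,0,0.75,0,0,0,0],
  [0.85,0,0,0,0,0,0],
  [0.85,0,0,0,0,0,0],
  [0.8,0,0,0,0,0,0],
  [0.2,0,0,0,0,0,0],
  [0.2,0,0,0,0,0,0],
  [0,0,0,0,0,0,0],
])

```text
time: 6.7
tool_pos: [557.4, -221.9, 36.1]
tcp_rot: [180.0, 0.0, -36.5]
ft_force: [-0.3, 0.0, -3.6]
finger_gap: 45.0
grip_force: 62.7
```

```bash
python3 - <<'E'
from h import *
s=sense()
print(R.from_euler('z',-CY,degrees=True).apply(s['tool_pos']-FEN))
p=cod(-103,0,0); p[2]=34
plan(('r',down(CY)),('p',p))
E
```

```text
[-110.62078487   -0.31686362   36.1036202 ]
t 6.7 tcp [ 557.4 -221.9   36.1] [180.    0.  -36.5] j [-27.  19.  95.   0.  66. 100.] F [-0.3  0.  -3.6] gap 45.0
turn 1 x [ 0.001  0.008 -0.003]
move 1 x [ 0.254 -0.011  0.07 ]
```

Creep until contact with the bracket.

Emit:
apply_moves([
  [0.15,0,0,0,0,0,0],
  [0.1,0,0,0,0,0,0],
  [0,0,0,0,0,0,0],
])

```text
time: 7.08
tool_pos: [562.3, -225.5, 35.4]
tcp_rot: [180.0, 0.3, -36.5]
ft_force: [-7.0, 4.6, -0.2]
finger_gap: 45.2
grip_force: 63.0
```

Emit:
apply_moves([
  [0.06,0,0,0,0,0,0],
  [0,0,0,0,0,0,0],
])

```text
time: 7.32
tool_pos: [562.4, -225.6, 34.5]
tcp_rot: [180.0, 0.5, -36.5]
ft_force: [-10.6, 7.8, 1.6]
finger_gap: 44.7
grip_force: 63.1
```

Emit:
apply_moves([
  [0.06,0,0,0,0,0,0],
  [0,0,0,0,0,0,0],
])

```text
time: 7.58
tool_pos: [562.4, -225.5, 34.3]
tcp_rot: [179.9, 0.7, -36.5]
ft_force: [-19.2, 12.5, 9.0]
finger_gap: 44.9
grip_force: 64.3
```

Emit:
apply_moves([
  [0.06,0,0,0,0,0,0],
  [0,0,0,0,0,0,0],
])

```text
time: 7.82
tool_pos: [562.4, -225.5, 33.9]
tcp_rot: [179.9, 0.9, -36.5]
ft_force: [-26.6, 17.6, 13.8]
finger_gap: 45.2
grip_force: 64.7
```

Emit:
apply_moves([
  [-0.15,0,0,0,0,0,0],
  [0,0,0,0,0,0,1],
  [0,0,0,0,0,0,1],
  [0,0,0,0,0,0,1],
  [0,0,0,0,0,0,1],
  [0,0,-0.8,0,0,0,1],
  [0,0,-0.9,0,0,0,1],
  [0,0,-0.9,0,0,0,1],
])

```text
time: 8.82
tool_pos: [564.6, -227.3, 115.0]
tcp_rot: [180.0, 0.0, -36.5]
ft_force: [-0.2, 0.5, -0.4]
finger_gap: 85.3
grip_force: 0.0
```

Emit:
apply_moves([
  [0,0,-0.9,0,0,0,1],
  [0,0,-0.9,0,0,0,0],
  [0,0.9,0,0,0,0,0],
  [0,0.9,0,0,0,0,0],
  [0,0.9,0,0,0,0,0],
  [0,0.8,0,0,0,0,0],
  [0,0,0,0,0,0,0],
  [0,0,0,0,0,0,0],
])

```text
time: 9.82
tool_pos: [502.4, -311.3, 168.2]
tcp_rot: [-180.0, -0.0, -36.5]
ft_force: [0.4, 0.7, -0.1]
finger_gap: -0.4
grip_force: 0.0
```

```bash
python3 - <<'E'
from h import *
p=cod(-95,-105,0); p[2]=115
plan(('r',down(CY)),('p',p))
t=shot('top','t2');s=shot('side','s2'); a=cv2.resize(t[120:280,300:460],(600,600));b=cv2.resize(s[90:250,200:360],(600,600)); cv2.imwrite('pics/c5.png',cv2.resize(np.hstack([a,b]),(800,400)))
E
```

```text
t 9.8 tcp [ 502.4 -311.3  168.2] [-180.    -0.   -36.5] j [-37.   9.  92.   0.  79.  90.] F [ 0.4  0.7 -0.1] gap -0.4
turn 1 x [-0.005 -0.001 -0.008]
move 2 x [0.11  0.001 0.887]
```

View pics/c5.png

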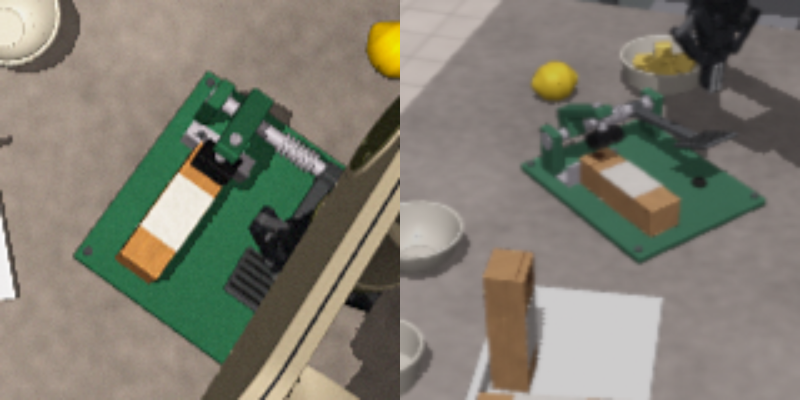

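```bash
python3 - <<'E'
from h import *
for z in (60,75,85): print(z,R.from_euler('z',-CY,degrees=True).apply(ray('top',[[402,232]],z)-FEN).round(0))
E
```

```text
60 [[ -95. -103.   60.]]
75 [[ -99. -101.   75.]]
85 [[-102.  -99.   85.]]
```

Emit:
apply_moves([
  [0.11,0,0.9,0,0,0,0],
  [0.1,0,0.6,0,0,0,0],
  [0,0,0.3,0,0,0,0],
  [0,0,0,0,0,0,0],
])

```text
time: 10.42
tool_pos: [506.8, -314.8, 113.3]
tcp_rot: [-180.0, 0.1, -36.5]
ft_force: [0.2, -0.3, -0.1]
finger_gap: -0.1
grip_force: 0.0
```

Emit:
apply_moves([
  [0,0,0.5,0,0,0,0],
  [0,0,0.5,0,0,0,0],
  [0,0,0.5,0,0,0,0],
  [0,0,0.5,0,0,0,0],
  [0,0,0.3,0,0,0,0],
  [0,0,0.2,0,0,0,0],
  [0,0,0.1,0,0,0,0],
  [0,0,0,0,0,0,0],
])

```text
time: 11.42
tool_pos: [510.7, -318.0, 39.0]
tcp_rot: [-180.0, -0.5, -36.5]
ft_force: [4.9, -3.9, 12.3]
finger_gap: 0.3
grip_force: 6.1
```

Emit:
apply_moves([
  [0,0,0.06,0,0,0,0],
  [0,0,0,0,0,0,0],
  [0,0,0,0,0,0,0],
])

```text
time: 11.8
tool_pos: [511.0, -318.1, 37.9]
tcp_rot: [-180.0, -0.6, -36.5]
ft_force: [5.1, -3.0, 14.4]
finger_gap: 0.3
grip_force: 7.8
```

```bash
python3 - <<'E'
from h import *
plan()
t=shot('top','t3');s=shot('side','s3'); a=cv2.resize(t[120:280,300:460],(600,600));b=cv2.resize(s[90:250,200:360],(600,600)); cv2.imwrite('pics/c6.png',cv2.resize(np.hstack([a,b]),(800,400)))
E
```

```text
t 11.8 tcp [ 511.  -318.1   37.9] [-180.    -0.6  -36.5] j [-37.  18.  96.   0.  66.  90.] F [ 5.1 -3.  14.4] gap 0.3
```

View pics/c6.png

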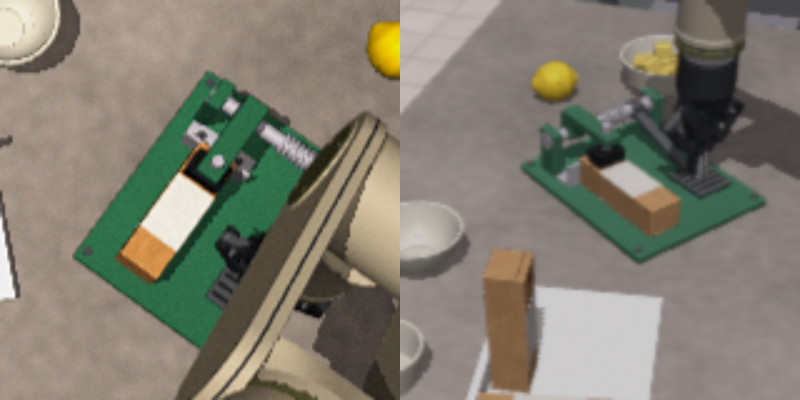

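Emit:
apply_moves([
  [0,0,0.1,0,0,0,0],
  [0,0,0,0,0,0,0],
])

```text
time: 12.15
tool_pos: [511.2, -318.3, 37.2]
tcp_rot: [-180.0, -0.6, -36.5]
ft_force: [-3.9, 2.8, 34.9]
finger_gap: -0.2
grip_force: 17.5
```

Emit:
apply_moves([
  [0,0,0.1,0,0,0,0],
  [0,0,0,0,0,0,0],
])

```text
time: 12.4
tool_pos: [511.4, -318.4, 36.5]
tcp_rot: [180.0, -0.6, -36.5]
ft_force: [-13.3, 9.1, 55.0]
finger_gap: -0.3
grip_force: 27.3
```

Emit:
apply_moves([
  [0,0,0.1,0,0,0,0],
  [0,0,0,0,0,0,0],
])

```text
time: 12.65
tool_pos: [511.6, -318.6, 35.8]
tcp_rot: [180.0, -0.6, -36.5]
ft_force: [-22.1, 15.7, 74.0]
finger_gap: 0.5
grip_force: 37.2
```

Emit:
apply_moves([
  [0,0,-0.9,0,0,0,0],
  [0,0,-0.9,0,0,0,0],
  [0,0,-0.9,0,0,0,0],
  [0,0,-0.9,0,0,0,0],
  [0,0,-0.7,0,0,0,0],
  [0,0,0,0,0,0,1],
  [0,0,0,0,0,0,1],
])

```text
time: 13.52
tool_pos: [506.7, -315.0, 152.9]
tcp_rot: [180.0, 0.1, -36.5]
ft_force: [-0.3, -0.0, 0.2]
finger_gap: 35.8
grip_force: 0.0
```

```bash
cat >> h.py <<'E'
def newc(im,z):
    """corners of a lying carton's top near coder/board from the orange+white mask, top view"""
    hsv=cv2.cvtColor(im,cv2.COLOR_BGR2HSV)
    m=cv2.inRange(hsv,(5,90,60),(18,255,255))|cv2.inRange(hsv,(0,0,190),(180,60,255)); m[:,:310]=0;m[:,440:]=0;m[:180]=0;m[310:]=0
    m=cv2.morphologyEx(m,cv2.MORPH_OPEN,np.ones((3,3)))
    c=max(cv2.findContours(m,0,2)[0],key=cv2.contourArea); b=cv2.boxPoints(cv2.minAreaRect(c)); 
    W=ray('top',b,z); return b, W
E
python3 - <<'E'
from h import *
p=cod(-104.5,0,0); p[2]=168; q=p.copy(); q[2]=34
plan(('p',p),('p',q))
t=shot('top','t4'); b,W=newc(t,52); print(b.round(0)); print(R.from_euler('z',-CY,degrees=True).apply(W-FEN).round(0))
b,W=newc(cv2.imread('pics/t2.png'),52); print(b.round(0)); print(R.from_euler('z',-CY,degrees=True).apply(W-FEN).round(0))
E
```

```text
t 13.5 tcp [ 506.7 -315.   152.9] [ 1.80e+02  1.00e-01 -3.65e+01] j [-37.  10.  92.  -0.  78.  90.] F [-0.3 -0.   0.2] gap 35.8
move 4 x [-0.071 -0.878 -0.126]
move 5 x [ 0.002 -0.     0.893]
[[346. 223.]
 [374. 183.]
 [389. 194.]
 [360. 234.]]
[[-160.   26.   52.]
 [ -27.   25.   52.]
 [ -28.  -22.   52.]
 [-160.  -20.   52.]]
[[346. 223.]
 [374. 183.]
 [389. 193.]
 [361. 234.]]
[[-159.   26.   52.]
 [ -27.   26.   52.]
 [ -27.  -21.   52.]
 [-159.  -21.   52.]]
```

Emit:
apply_moves([
  [0,-0.88,0,0,0,0,1],
  [0,-0.88,0,0,0,0,1],
  [0,-0.88,0,0,0,0,1],
  [0,-0.87,0,0,0,0,1],
  [0,0,0.95,0,0,0,1],
  [0,0,0.95,0,0,0,1],
  [0,0,0.95,0,0,0,1],
  [0,0,0.85,0,0,0,1],
])

```text
time: 14.58
tool_pos: [568.5, -230.0, 40.5]
tcp_rot: [180.0, 0.2, -36.5]
ft_force: [-0.2, -0.3, -0.1]
finger_gap: 85.7
grip_force: 0.0
```

Emit:
apply_moves([
  [0,0,0.25,0,0,0,1],
  [0,0,0,0,0,0,1],
  [0,0,0,0,0,0,0],
  [0,0,0,0,0,0,0],
  [0,0,0,0,0,0,0],
  [0,0,0,0,0,0,0],
])

```text
time: 15.32
tool_pos: [570.6, -231.2, 37.4]
tcp_rot: [-180.0, -0.1, -36.5]
ft_force: [-2.4, 1.0, 5.8]
finger_gap: 45.0
grip_force: 63.4
```

```bash
python3 - <<'E'
from h import *
s=sense();print(R.from_euler('z',-CY,degrees=True).apply(s['tool_pos']-FEN).round(1))
p=cod(-185,0,0); p[2]=38; q=p.copy(); q[2]=130
plan(('p',p),('p',q),('r',down(CY+179)))
E
```

```text
[-94.5   0.   37.4]
t 15.3 tcp [ 570.6 -231.2   37.4] [-1.80e+02 -1.00e-01 -3.65e+01] j [-27.  20.  93.  -0.  67. 100.] F [-2.4  1.   5.8] gap 45.0
move 4 x [-0.754  0.001 -0.006]
move 4 x [ 0.001 -0.    -0.767]
turn 40 x [ 0.001 -0.    -0.976]
```

Emit:
apply_moves([
  [-0.75,0,-0.05,0,0,0,0],
  [-0.75,0,0,0,0,0,0],
  [-0.75,0,0,0,0,0,0],
  [-0.75,0,0,0,0,0,0],
  [0,0,-0.77,0,0,0,0],
  [0,0,-0.77,0,0,0,0],
  [0,0,-0.77,0,0,0,0],
  [0,0,-0.77,0,0,0,0],
])

```text
time: 16.32
tool_pos: [497.3, -177.0, 130.5]
tcp_rot: [-180.0, 0.0, -36.5]
ft_force: [-0.2, -0.0, -2.5]
finger_gap: 44.9
grip_force: 62.1
```

Emit:
apply_moves([
  [0,0,0,0,0,-0.98,0],
  [0,0,0,0,0,-0.98,0],
  [0,0,0,0,0,-0.98,0],
  [0,0,0,0,0,-0.98,0],
  [0,0,0,0,0,-0.98,0],
  [0,0,0,0,0,-0.98,0],
  [0,0,0,0,0,-0.98,0],
  [0,0,0,0,0,-0.98,0],
])

```text
time: 17.32
tool_pos: [497.3, -177.0, 129.7]
tcp_rot: [-180.0, 0.0, -0.4]
ft_force: [-0.3, -0.2, -2.6]
finger_gap: 44.8
grip_force: 62.5
```

Emit:
apply_moves([
  [0,0,0,0,0,-0.98,0],
  [0,0,0,0,0,-0.98,0],
  [0,0,0,0,0,-0.98,0],
  [0,0,0,0,0,-0.98,0],
  [0,0,0,0,0,-0.98,0],
  [0,0,0,0,0,-0.98,0],
  [0,0,0,0,0,-0.98,0],
  [0,0,0,0,0,-0.98,0],
])

```text
time: 18.32
tool_pos: [497.3, -177.0, 129.7]
tcp_rot: [-180.0, 0.0, 35.5]
ft_force: [0.5, -0.7, -2.7]
finger_gap: 45.3
grip_force: 62.5
```

Emit:
apply_moves([
  [0,0,0,0,0,-0.98,0],
  [0,0,0,0,0,-0.98,0],
  [0,0,0,0,0,-0.98,0],
  [0,0,0,0,0,-0.98,0],
  [0,0,0,0,0,-0.98,0],
  [0,0,0,0,0,-0.98,0],
  [0,0,0,0,0,-0.98,0],
  [0,0,0,0,0,-0.98,0],
])

```text
time: 19.32
tool_pos: [497.3, -177.1, 129.7]
tcp_rot: [-180.0, -0.0, 71.4]
ft_force: [-0.9, -0.5, -2.9]
finger_gap: 45.0
grip_force: 62.5
```

Emit:
apply_moves([
  [0,0,0,0,0,-0.98,0],
  [0,0,0,0,0,-0.98,0],
  [0,0,0,0,0,-0.98,0],
  [0,0,0,0,0,-0.98,0],
  [0,0,0,0,0,-0.98,0],
  [0,0,0,0,0,-0.98,0],
  [0,0,0,0,0,-0.98,0],
  [0,0,0,0,0,-0.98,0],
])

```text
time: 20.32
tool_pos: [497.3, -177.1, 129.7]
tcp_rot: [-180.0, -0.0, 107.4]
ft_force: [-0.9, 1.3, -2.8]
finger_gap: 45.0
grip_force: 62.5
```

Emit:
apply_moves([
  [0,0,0,0,0,-0.98,0],
  [0,0,0,0,0,-0.98,0],
  [0,0,0,0,0,-0.98,0],
  [0,0,0,0,0,-0.98,0],
  [0,0,0,0,0,-0.98,0],
  [0,0,0,0,0,-0.98,0],
  [0,0,0,0,0,-0.98,0],
  [0,0,0,0,0,-0.98,0],
])

```text
time: 21.32
tool_pos: [497.3, -177.1, 129.7]
tcp_rot: [-180.0, -0.0, 143.3]
ft_force: [-0.5, 0.2, -2.8]
finger_gap: 45.0
grip_force: 62.5
```

```bash
python3 - <<'E'
from h import *
q=cod(-185,0,0);q[2]=42; p=cod(-95,0,0); p[2]=39.5
plan(('r',down(CY+180)),('p',q),('p',p))
t=shot('side','s5'); crop(t,200,380,90,240,'c7',600)
E
```

```text
t 21.3 tcp [ 497.3 -177.1  129.7] [-180.    -0.   143.3] j [-25.   1. 104.   0.  75. -78.] F [-0.5  0.2 -2.8] gap 45.0
turn 1 x [-0.    -0.002 -0.041]
move 3 x [-0.006  0.     0.975]
move 3 x [-1.     0.     0.028]
scale 3.3333333333333335
```

View pics/c7.png

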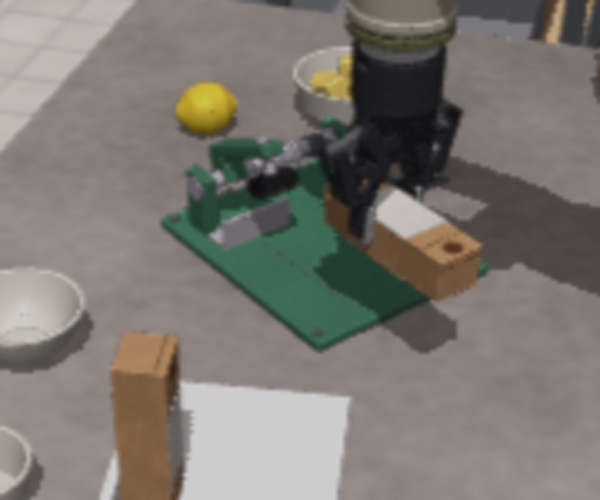

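Emit:
apply_moves([
  [0,0,1,0,0,-0.04,0],
  [0,0,1,0,0,0,0],
  [0,0,1,0,0,0,0],
  [-0.95,0,0,0,0,0,0],
  [-0.95,0,0,0,0,0,0],
  [-0.95,0,0,0,0,0,0],
  [0,0,0.07,0,0,0,0],
  [0,0,0.03,0,0,0,0],
])

```text
time: 22.38
tool_pos: [565.8, -228.0, 36.6]
tcp_rot: [-180.0, -0.0, 143.3]
ft_force: [0.5, -0.8, 2.2]
finger_gap: 44.9
grip_force: 68.0
```

Emit:
apply_moves([
  [0,0,0,0,0,0,1],
  [0,0,0,0,0,0,1],
  [0,0,0,0,0,0,1],
  [0.85,0,0,0,0,0,1],
  [0.85,0,0,0,0,0,1],
  [0,0,0,0,0,0,0],
  [0,0,0,0,0,0,0],
  [0,0,0,0,0,0,0],
])

```text
time: 23.38
tool_pos: [526.4, -198.4, 37.6]
tcp_rot: [180.0, 0.1, 143.3]
ft_force: [-1.5, 1.0, 3.5]
finger_gap: 44.7
grip_force: 62.6
```

```bash
python3 - <<'E'
from h import *
s=sense();print(R.from_euler('z',-CY,degrees=True).apply(s['tool_pos']-FEN).round(1),s['grip_force'])
q=cod(-105,0,0);q[2]=38
plan(('r',down(CY+180)),('p',q))
E
```

```text
[-1.495e+02  1.000e-01  3.760e+01] 62.62959122657776
t 23.4 tcp [ 526.4 -198.4   37.6] [1.800e+02 1.000e-01 1.433e+02] j [-26.  13. 102.   0.  65. -79.] F [-1.5  1.   3.5] gap 44.7
turn 1 x [ 0.005  0.022 -0.037]
move 2 x [-0.741 -0.001 -0.006]
```

Emit:
apply_moves([
  [-0.6,0,-0.03,0,0,-0.04,0],
  [-0.5,0,0,0,0,0,0],
  [-0.2,0,0,0,0,0,0],
  [-0.1,0,0,0,0,0,0],
  [0,0,0,0,0,0,0],
])

```text
time: 24.0
tool_pos: [559.1, -222.9, 37.6]
tcp_rot: [180.0, 0.0, 143.5]
ft_force: [0.6, -1.4, -1.2]
finger_gap: 45.4
grip_force: 62.0
```

Emit:
apply_moves([
  [-0.1,0,0,0,0,0,0],
  [0,0,0,0,0,0,0],
])

```text
time: 24.25
tool_pos: [561.4, -224.6, 37.6]
tcp_rot: [180.0, 0.0, 143.5]
ft_force: [0.2, -0.0, -0.6]
finger_gap: 45.0
grip_force: 62.1
```

Emit:
apply_moves([
  [-0.08,0,0,0,0,0,0],
  [0,0,0,0,0,0,0],
])

```text
time: 24.5
tool_pos: [561.6, -224.7, 37.6]
tcp_rot: [-180.0, -0.3, 143.5]
ft_force: [-12.7, 7.4, 11.4]
finger_gap: 44.8
grip_force: 63.6
```

Emit:
apply_moves([
  [0.05,0,0.02,0,0,0,0],
  [0,0,0,0,0,0,1],
  [0,0,0,0,0,0,1],
  [0,0,0,0,0,0,1],
  [0,0,0,0,0,0,1],
  [0,0,-0.9,0,0,0,1],
  [0,0,-0.9,0,0,0,1],
  [0,0,-0.9,0,0,0,1],
])

```text
time: 25.5
tool_pos: [562.0, -225.1, 118.8]
tcp_rot: [-180.0, -0.0, 143.5]
ft_force: [-0.7, -1.0, -0.3]
finger_gap: 85.4
grip_force: 0.0
```

Emit:
apply_moves([
  [0,0,-0.9,0,0,0,1],
  [0,0,-0.9,0,0,0,0],
  [0,-0.9,0,0,0,0,0],
  [0,-0.9,0,0,0,0,0],
  [0,-0.9,0,0,0,0,0],
  [0,-0.8,0,0,0,0,0],
  [0,0,0,0,0,0,0],
  [0,0,0,0,0,0,0],
])

```text
time: 26.5
tool_pos: [499.9, -309.2, 172.1]
tcp_rot: [180.0, -0.0, 143.5]
ft_force: [1.1, 1.4, 0.3]
finger_gap: -0.2
grip_force: 0.0
```

```bash
python3 - <<'E'
from h import *
p=cod(-97,-105,0); p[2]=113
plan(('p',p))
t=shot('top','t6'); b,W=newc(t,52); print(R.from_euler('z',-CY,degrees=True).apply(W-FEN).round(0))
s=shot('side','s6'); a=cv2.resize(t[120:280,300:460],(600,600));b=cv2.resize(s[90:250,200:360],(600,600)); cv2.imwrite('pics/c8.png',cv2.resize(np.hstack([a,b]),(800,400)))
E
```

```text
t 26.5 tcp [ 499.9 -309.2  172.1] [180.   -0.  143.5] j [-37.   8.  92.   0.  80. -90.] F [1.1 1.4 0.3] gap -0.2
move 2 x [-0.131 -0.005  0.984]
[[-160.   26.   52.]
 [ -27.   26.   52.]
 [ -27.  -21.   52.]
 [-160.  -21.   52.]]
```

View pics/c8.png

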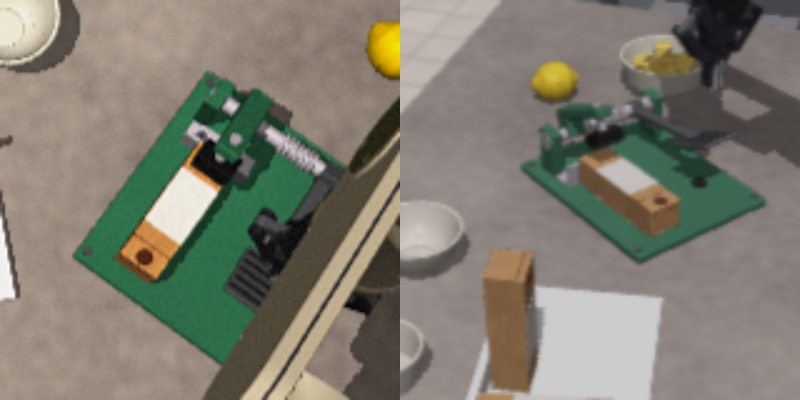

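Emit:
apply_moves([
  [-0.13,0,0.98,0,0,0,0],
  [-0.13,0,0.98,0,0,0,0],
  [0,0,0.5,0,0,0,0],
  [0,0,0.5,0,0,0,0],
  [0,0,0.5,0,0,0,0],
  [0,0,0.5,0,0,0,0],
  [0,0,0.4,0,0,0,0],
  [0,0,0.15,0,0,0,0],
])

```text
time: 27.6
tool_pos: [509.8, -316.5, 39.9]
tcp_rot: [180.0, 0.6, 143.5]
ft_force: [6.2, -2.6, 12.0]
finger_gap: 0.0
grip_force: 6.1
```

Emit:
apply_moves([
  [0,0,0.1,0,0,0,0],
  [0,0,0.1,0,0,0,0],
  [0,0,0,0,0,0,0],
])

```text
time: 27.98
tool_pos: [510.4, -317.0, 37.3]
tcp_rot: [180.0, 0.6, 143.5]
ft_force: [-3.6, 4.4, 30.9]
finger_gap: -0.3
grip_force: 15.6
```

Emit:
apply_moves([
  [0,0,0.1,0,0,0,0],
  [0,0,0,0,0,0,0],
  [0,0,0,0,0,0,0],
])

```text
time: 28.35
tool_pos: [510.7, -317.1, 36.6]
tcp_rot: [180.0, 0.6, 143.6]
ft_force: [-11.9, 9.8, 50.2]
finger_gap: -0.1
grip_force: 25.4
```

Emit:
apply_moves([
  [0,0,-0.9,0,0,0,0],
  [0,0,-0.9,0,0,0,0],
  [0,0,-0.9,0,0,0,0],
  [0,0,-0.9,0,0,0,0],
  [0,0,-0.9,0,0,0,0],
  [0.6,0.9,0,0,0,0,1],
  [0.6,0.9,0,0,0,0,1],
  [0.6,0.9,0,0,0,0,1],
])

```text
time: 29.35
tool_pos: [511.0, -216.2, 163.2]
tcp_rot: [180.0, 0.1, 143.5]
ft_force: [0.5, -0.1, 0.7]
finger_gap: 54.6
grip_force: 0.0
```

Emit:
apply_moves([
  [0.5,0.8,0,0,-0.98,0,1],
  [0,0,0,0,-0.98,0,1],
  [0,0,0,0,-0.98,0,1],
  [0,0,0,0,-0.98,0,1],
  [0,0,0,0,-0.98,0,1],
  [0,0,0,0,-0.98,0,1],
  [0,0,0,0,-0.98,0,1],
  [0,0,0,0,-0.98,0,1],
])

```text
time: 30.35
tool_pos: [513.3, -188.6, 163.5]
tcp_rot: [179.9, 36.2, 143.5]
ft_force: [-0.2, -0.6, 0.7]
finger_gap: 85.3
grip_force: 0.0
```

Emit:
apply_moves([
  [0,0,0,0,-0.98,0,1],
  [0,0,0,0,-0.98,0,1],
  [0,0,0,0,0,0,1],
])

```text
time: 30.72
tool_pos: [511.9, -187.9, 161.4]
tcp_rot: [-179.9, 44.8, 143.6]
ft_force: [-0.4, -0.1, 0.9]
finger_gap: 85.2
grip_force: 0.0
```

```bash
python3 - <<'E'
from h import *
s=sense();print(R.from_euler('z',-CY,degrees=True).apply(s['tool_pos']-FEN).round(1),s['joint_pos'])
Q=down(CY+180)*R.from_euler('y',-45,degrees=True)
a=cod(-121.5,0,23.5); up=a-90*Q.as_matrix()[:,2]
plan(('r',Q),('p',up),('p',a))
t=shot('top','t7'); b,W=newc(t,52); print(R.from_euler('z',-CY,degrees=True).apply(W-FEN).round(0))
t=shot('side','s7');crop(t,200,380,60,240,'c9',600)
E
```

```text
[-1.673e+02 -1.000e-01  1.614e+02] [-16.79218882 -33.02641302 139.64974257 -25.84870722  32.95571617
 -53.71429901]
t 30.7 tcp [ 511.9 -187.9  161.4] [-179.9   44.8  143.6] j [-17. -33. 140. -26.  33. -54.] F [-0.4 -0.1  0.9] gap 85.2
turn 1 x [ 0.008 -0.036  0.019]
move 2 x [0.944 0.001 0.525]
move 3 x [-0.  0.  1.]
[[-160.   26.   52.]
 [ -27.   26.   52.]
 [ -27.  -21.   52.]
 [-160.  -20.   52.]]
scale 3.3333333333333335
```

View pics/c9.png

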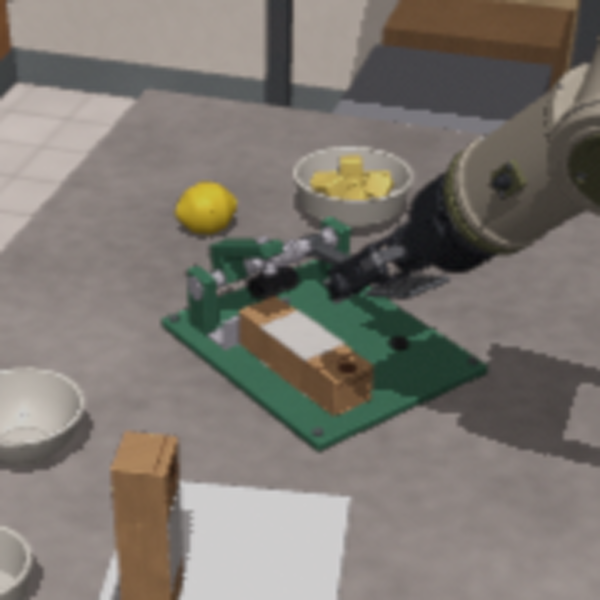

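```bash
python3 - <<'E'
from h import *
Q=down(CY+180)*R.from_euler('y',-45,degrees=True)
a=cod(-121.5,0,23.5); up=a.copy(); up[2]=160
plan(('r',Q),('p',up),('p',a))
E
```

```text
t 30.8 tcp [ 513.2 -188.6  163.4] [180.   44.9 143.5] j [-17. -33. 139. -26.  33. -54.] F [-0.9  0.2 -0.2] gap 85.4
turn 1 x [ 0.01  -0.024  0.005]
move 2 x [-0.484 -0.002  0.564]
move 3 x [ 0.978 -0.     0.978]
```

Emit:
apply_moves([
  [-0.48,0,0.56,0,0,0,1],
  [-0.48,0,0.56,0,0,0,1],
  [0.7,0,0.7,0,0,0,1],
  [0.7,0,0.7,0,0,0,1],
  [0.7,0,0.7,0,0,0,1],
  [0.7,0,0.7,0,0,0,1],
  [0,0,0,0,0,0,1],
])

```text
time: 31.7
tool_pos: [546.8, -215.1, 37.9]
tcp_rot: [-179.8, 44.6, 143.7]
ft_force: [-0.6, -0.1, -1.1]
finger_gap: 85.4
grip_force: 0.0
```

```bash
python3 - <<'E'
from h import *
Q=down(CY+180)*R.from_euler('y',-45,degrees=True)
a=cod(-121.5,0,23.5)
plan(('r',Q),('p',a))
E
```

```text
t 31.7 tcp [ 546.8 -215.1   37.9] [-179.8   44.6  143.7] j [-19.  -6. 135. -59.  14. -20.] F [-0.6 -0.1 -1.1] gap 85.4
turn 1 x [-0.027 -0.079  0.024]
move 1 x [0.017 0.04  0.094]
```

Emit:
apply_moves([
  [0,0,0.06,0,0,0,0],
  [0,0,0,0,0,0,0],
  [0,0,0,0,0,0,0],
  [0,0,0,0,0,0,0],
  [-0.4,0,-0.4,0,0,0,0],
  [-0.7,0,-0.7,0,0,0,0],
  [-0.7,0,-0.7,0,0,0,0],
  [-0.7,0,-0.7,0,0,0,0],
], grip_force=80)

```text
time: 32.7
tool_pos: [547.2, -214.7, 143.7]
tcp_rot: [-180.0, 44.6, 143.5]
ft_force: [-0.6, -0.6, -9.6]
finger_gap: 44.7
grip_force: 87.0
```

Emit:
apply_moves([
  [-0.9,0,-0.9,0,0,0,0],
  [-0.9,0,-0.9,0,0,0,0],
  [-0.9,0,-0.9,0,0,0,0],
  [0,0,0,0,0,0,0],
])

```text
time: 33.2
tool_pos: [551.3, -215.9, 265.9]
tcp_rot: [179.7, 45.4, 143.4]
ft_force: [0.0, -1.2, -1.9]
finger_gap: 44.4
grip_force: 88.7
```

```bash
python3 - <<'E'
from h import *
s=sense()
# fit planar kinematics from joint/pose data is skipped; just report
Q=down(RY)*R.from_euler('y',45,degrees=True); T=rowp(-5,-176,121.5); up=T.copy(); up[2]=s['tool_pos'][2]
plan(('p',up),('r',Q),('p',T))
t=shot('side','s8');crop(t,180,420,30,240,'c10',680)
E
```

```text
t 33.2 tcp [ 551.3 -215.9  265.9] [179.7  45.4 143.4] j [-19. -31. 127. -18.  41. -64.] F [ 0.  -1.2 -1.9] gap 44.4
move 8 x [ 0.219  0.911 -0.218]
turn 32 x [0.004 0.287 0.97 ]
move 4 x [-0.78 -0.    0.78]
scale 2.8333333333333335
```

View pics/c10.png

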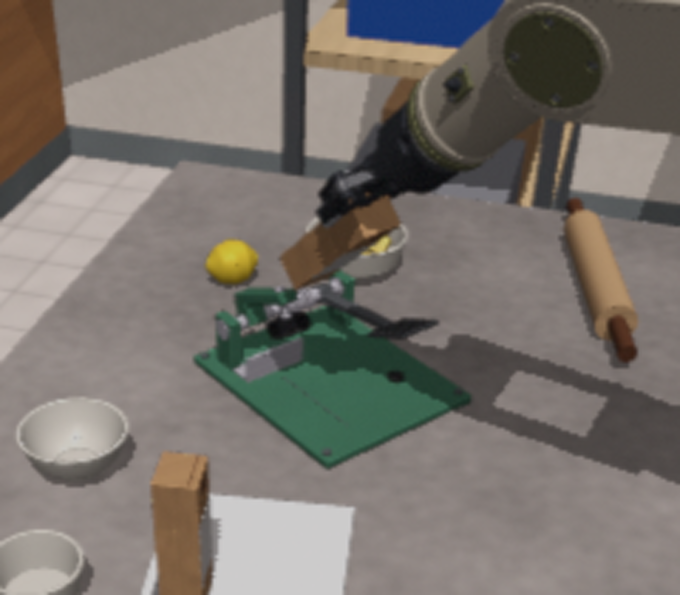

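```bash
cat >> h.py <<'E'
def onplane(n,uv,o,nrm):
    c,f,M=cam(n); uv=np.atleast_2d(np.float64(uv))
    d=np.c_[(uv[:,0]-c['cx'])/f,-(uv[:,1]-c['cy'])/f,-np.ones(len(uv))]@M.T
    return c['origin']+d*(((o-c['origin'])@nrm)/(d@nrm))[:,None]
def blobs(im,roi,amin=40):
    x0,x1,y0,y1=roi; hsv=cv2.cvtColor(im,cv2.COLOR_BGR2HSV); m=np.zeros(im.shape[:2],np.uint8)
    m[y0:y1,x0:x1]=cv2.inRange(hsv,(4,80,40),(19,255,255))[y0:y1,x0:x1]
    return [c for c in cv2.findContours(m,0,cv2.CHAIN_APPROX_NONE)[0] if cv2.contourArea(c)>amin]
E
python3 - <<'E'
from h import *
np.set_printoptions(precision=0,suppress=True)
im=cv2.imread('pics/s8.png'); ey=R.from_euler('z',CY,degrees=True).apply([0,1,0])
for c in blobs(im,(275,330,85,140)):
    p=cv2.approxPolyDP(cv2.convexHull(c),2,True)[:,0]
    W=onplane('side',p,cod(0,23,0),ey); L=R.from_euler('z',-CY,degrees=True).apply(W-FEN)
    print(cv2.contourArea(c)); print(np.c_[p,L])
s=sense(); print(R.from_euler('z',-CY,degrees=True).apply(s['tool_pos']-FEN))
E
```

```text
519.0
[[ 317.   99. -200.   23.  311.]
 [ 319.  110. -211.   23.  285.]
 [ 295.  127. -118.   23.  195.]
 [ 284.  131.  -67.   23.  159.]
 [ 279.  121.  -42.   23.  181.]
 [ 293.  109. -106.   23.  246.]]
[-120.    0.  262.]
```

```bash
python3 - <<'E'
from h import *
np.set_printoptions(precision=1,suppress=True)
s=sense(); P=s['tool_pos']; print(P, proj('side',[P, cod(-120,23,250),cod(-220,23,250),cod(-20,23,250),cod(-120,23,150)]))
t=shot('top','t9'); a=t[110:290,300:440]; b=cv2.imread('pics/s8.png')[70:160,250:350]
cv2.imwrite('pics/c11.png',np.hstack([cv2.resize(a,(420,540),interpolation=2),cv2.resize(b,(380,342),interpolation=2,).copy() if 0 else cv2.copyMakeBorder(cv2.resize(b,(380,342),interpolation=2),0,198,0,0,0)]))
E
```

```text
[ 550.1 -215.7  262.1] [[302.8 103.2]
 [296.4 105.4]
 [320.7 119.5]
 [274.6  92.8]
 [295.1 137.5]]
```

View pics/c11.png

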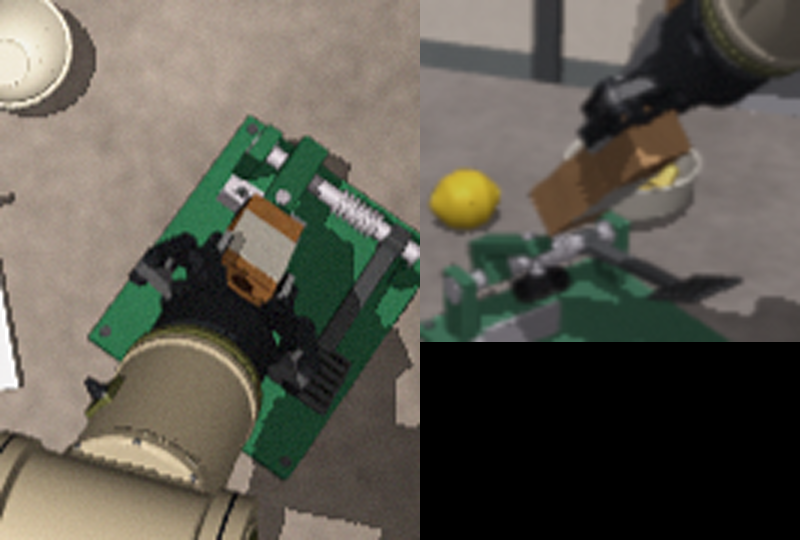

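Emit:
apply_moves([
  [0.2,0.91,-0.25,0,0,0,0],
  [0.2,0.91,-0.25,0,0,0,0],
  [0.2,0.91,-0.25,0,0,0,0],
  [0.2,0.91,-0.25,0,0,0,0],
  [0.2,0.91,-0.25,0,0,0,0],
  [0.2,0.91,-0.25,0,0,0,0],
  [0.2,0.91,-0.25,0,0,0,0],
  [0.2,0.91,-0.25,0,0,0,0],
])

```text
time: 34.3
tool_pos: [616.8, 6.2, 264.8]
tcp_rot: [-179.7, 44.7, 143.7]
ft_force: [0.3, -0.1, -2.6]
finger_gap: 44.9
grip_force: 88.5
```

Emit:
apply_moves([
  [0,0,0,0,0.95,0,0],
  [0,0,0,0,0.95,0,0],
  [0,0,0,0,0.95,0,0],
  [0,0,0,0,0.95,0,0],
  [0,0,0,0,0.95,0,0],
  [0,0,0,0,0.95,0,0],
  [0,0,0,0,0.95,0,0],
  [0,0,0,0,0.95,0,0],
])

```text
time: 35.3
tool_pos: [616.8, 5.4, 265.4]
tcp_rot: [-179.9, 9.7, 143.6]
ft_force: [-0.2, -0.4, -3.2]
finger_gap: 44.9
grip_force: 88.4
```

```bash
python3 - <<'E'
from h import *
up=rowp(0,-176,0); up[2]=262
plan(('r',down(RY+180)),('p',up))
t=shot('side','s10'); shot('top','t10')
s=sense(); print(proj('side',[s['tool_pos'],s['tool_pos']-[0,0,125]]).round(0))
np.set_printoptions(precision=0,suppress=True)
ey=R.from_euler('xyz',s['tcp_rot'],degrees=True).apply([0,1,0]); print('ey',ey); ex=np.array([-ey[1],ey[0],0]); ex*=np.sign(ex[0]); 
u=proj('side',s['tool_pos']-[0,0,50])[0].astype(int)
for c in blobs(t,(u[0]-45,u[0]+45,u[1]-45,u[1]+45)):
    p=cv2.approxPolyDP(cv2.convexHull(c),2,True)[:,0]
    W=onplane('side',p,s['tool_pos']+23*ey*np.sign(ey[1]),ey); d=W-s['tool_pos']
    print(cv2.contourArea(c)); print(np.c_[p,d@ex,d[:,2]])
E
```

```text
t 35.3 tcp [616.8   5.4 265.4] [-179.9    9.7  143.6] j [ -1.   3.  89.  -6.  81. -54.] F [-0.2 -0.4 -3.2] gap 44.9
turn 10 x [-0.086  0.2   -0.988]
move 1 x [-0.307 -0.071  0.115]
[[253. 137.]
 [255. 180.]]
ey [ 1.  1. -0.]
152.0
[[ 253.  191.  -25. -136.]
 [ 253.  199.  -23. -164.]
 [ 234.  199.   77. -229.]
 [ 238.  189.   51. -176.]]
881.0
[[ 262.  123.  -72.   76.]
 [ 272.  133. -108.   69.]
 [ 265.  180.  -79.  -70.]
 [ 252.  185.  -21. -119.]
 [ 244.  175.   15. -109.]
 [ 248.  132.  -14.   28.]]
```

Emit:
apply_moves([
  [0,0,0,-0.09,0.2,-0.99,0],
  [0,0,0,-0.09,0.2,-0.99,0],
  [0,0,0,-0.09,0.2,-0.99,0],
  [0,0,0,-0.09,0.2,-0.99,0],
  [0,0,0,-0.09,0.2,-0.99,0],
  [0,0,0,-0.09,0.2,-0.99,0],
  [0,0,0,-0.09,0.2,-0.99,0],
  [0,0,0,-0.09,0.2,-0.99,0],
])

```text
time: 36.4
tool_pos: [617.1, 5.5, 266.4]
tcp_rot: [-179.3, 2.2, -179.9]
ft_force: [0.2, 1.0, -3.0]
finger_gap: 44.6
grip_force: 88.4
```

Emit:
apply_moves([
  [0,0,0,-0.09,0.2,-0.99,0],
  [0,0,0,-0.09,0.2,-0.99,0],
  [0,0,0,0,0,0,0],
])

```text
time: 36.78
tool_pos: [617.4, 5.4, 266.6]
tcp_rot: [-179.9, 0.3, -171.0]
ft_force: [1.0, -0.8, -2.9]
finger_gap: 44.8
grip_force: 88.4
```

```bash
cat >> h.py <<'E'
def hang(name):
    """side-view tilt of a held carton: side face pixels cast on the plane of its +y side; returns local (x along row, z) hull"""
    np.set_printoptions(precision=0,suppress=True)
    t=shot('side',name); s=sense(); ey=R.from_euler('xyz',s['tcp_rot'],degrees=True).apply([0,1,0]); ey*=np.sign(ey[1]); ex=np.array([ey[1],-ey[0],0])
    u=proj('side',s['tool_pos']-[0,0,50])[0].astype(int)
    for c in blobs(t,(u[0]-45,u[0]+45,u[1]-60,u[1]+60),150):
        p=cv2.approxPolyDP(cv2.convexHull(c),2,True)[:,0]
        d=onplane('side',p,s['tool_pos']+23*ey,ey)-s['tool_pos']
        print(cv2.contourArea(c)); print(np.c_[p,d@ex,d[:,2]])
E
python3 - <<'E'
from h import *
up=rowp(0,-176,0); up[2]=262
plan(('r',down(RY+180)),('p',up))
hang('s11')
E
```

```text
t 36.8 tcp [617.4   5.4 266.6] [-179.9    0.3 -171. ] j [  -4.    9.   81.    0.   89. -103.] F [ 1.  -0.8 -2.9] gap 44.8
turn 1 x [-0.014  0.064  0.01 ]
move 1 x [-0.289 -0.068  0.152]
390.0
[[ 252.  191.    4. -145.]
 [ 250.  213.   12. -221.]
 [ 234.  213.   56. -227.]
 [ 233.  200.   56. -181.]
 [ 237.  190.   43. -147.]]
891.0
[[ 271.  122.  -47.   56.]
 [ 269.  181.  -41. -109.]
 [ 254.  182.   -3. -116.]
 [ 252.  152.   -1.  -27.]
 [ 256.  126.  -12.   43.]
 [ 259.  120.  -20.   58.]]
```

```bash
python3 - <<'E'
from h import *
up=rowp(8,-176,0); up[2]=266; T=up.copy(); T[2]=142
plan(('r',down(RY+180)),('p',up),('p',T))
E
```

```text
t 36.8 tcp [617.4   5.4 266.9] [-179.9    0.3 -171.1] j [  -4.    9.   81.    0.   89. -103.] F [ 0.1  0.2 -3. ] gap 44.6
turn 1 x [-0.014  0.069 -0.005]
move 1 x [-0.554 -0.068  0.029]
move 5 x [ 0.    -0.     0.827]
```

Emit:
apply_moves([
  [-0.55,-0.07,0,0,0.06,0,0],
  [0,0,0.83,0,0,0,0],
  [0,0,0.83,0,0,0,0],
  [0,0,0.83,0,0,0,0],
  [0,0,0.83,0,0,0,0],
  [0,0,0.7,0,0,0,0],
  [0,0,0,0,0,0,0],
])

```text
time: 37.7
tool_pos: [633.0, 6.0, 145.3]
tcp_rot: [180.0, -0.1, -171.0]
ft_force: [0.3, -0.5, -3.0]
finger_gap: 44.6
grip_force: 88.4
```

Emit:
apply_moves([
  [0,0,0.15,0,0,0,0],
  [0,0,0.1,0,0,0,0],
  [0,0,0,0,0,0,0],
])

```text
time: 38.08
tool_pos: [635.1, 5.7, 141.0]
tcp_rot: [-180.0, 0.2, -171.0]
ft_force: [0.1, -0.6, -3.0]
finger_gap: 44.7
grip_force: 88.4
```

Emit:
apply_moves([
  [0,0,0.1,0,0,0,0],
  [0,0,0,0,0,0,0],
])

```text
time: 38.33
tool_pos: [634.7, 5.7, 137.3]
tcp_rot: [-180.0, 0.1, -171.0]
ft_force: [-0.5, -0.0, -3.4]
finger_gap: 45.1
grip_force: 88.4
```

Emit:
apply_moves([
  [0,0,0.1,0,0,0,0],
  [0,0,0,0,0,0,0],
])

```text
time: 38.58
tool_pos: [634.6, 5.7, 134.1]
tcp_rot: [-180.0, 0.1, -171.0]
ft_force: [-0.5, 0.4, -2.5]
finger_gap: 44.9
grip_force: 88.4
```

Emit:
apply_moves([
  [0,0,0.1,0,0,0,0],
  [0,0,0,0,0,0,0],
])

```text
time: 38.83
tool_pos: [634.6, 5.7, 131.1]
tcp_rot: [-180.0, 0.1, -171.0]
ft_force: [-1.0, 0.7, -3.4]
finger_gap: 44.5
grip_force: 88.4
```

Emit:
apply_moves([
  [0,0,0.1,0,0,0,0],
  [0,0,0,0,0,0,0],
])

```text
time: 39.08
tool_pos: [634.6, 5.7, 128.1]
tcp_rot: [-180.0, 0.1, -171.0]
ft_force: [0.7, 0.2, -2.6]
finger_gap: 45.0
grip_force: 88.4
```

Emit:
apply_moves([
  [0,0,0.1,0,0,0,0],
  [0,0,0,0,0,0,0],
])

```text
time: 39.33
tool_pos: [635.6, 5.7, 127.1]
tcp_rot: [-179.9, 0.2, -171.0]
ft_force: [-1.5, 0.0, 5.4]
finger_gap: 44.8
grip_force: 89.6
```

```bash
python3 - <<'E'
from h import *
plan(); hang('s12')
E
```

```text
t 39.3 tcp [635.6   5.7 127.1] [-179.9    0.2 -171. ] j [  -4.   17.   87.   -0.   76. -103.] F [-1.5  0.   5.4] gap 44.8
1398.5
[[ 264.  169.  -46.   64.]
 [ 262.  222.  -38. -112.]
 [ 251.  245.   -4. -207.]
 [ 240.  245.   29. -211.]
 [ 236.  239.   39. -188.]
 [ 233.  200.   39.  -43.]
 [ 253.  168.  -19.   65.]]
```

Emit:
apply_moves([
  [0,0,0.06,0,0,0,0],
  [0,0,0,0,0,0,0],
])

```text
time: 39.62
tool_pos: [636.0, 5.8, 127.0]
tcp_rot: [-179.9, 0.3, -171.0]
ft_force: [-4.1, 0.4, 15.0]
finger_gap: 44.5
grip_force: 90.7
```

Emit:
apply_moves([
  [0,0,0.05,0,0,0,0],
  [0,0,0,0,0,0,0],
])

```text
time: 39.88
tool_pos: [636.8, 6.1, 126.9]
tcp_rot: [-179.9, 0.4, -170.9]
ft_force: [-6.3, 2.1, 21.0]
finger_gap: 44.7
grip_force: 91.1
```

Emit:
apply_moves([
  [0,0,-0.08,0,0,0,0],
  [0,0,0,0,0,0,0.6],
  [0,0,0,0,0,0,0.7],
  [0,0,0,0,0,0,0.8],
  [0,0,0,0,0,0,0.85],
  [0,0,-0.7,0,0,0,0.85],
  [0,0,-0.9,0,0,0,0.85],
  [0,0,-0.9,0,0,0,1],
])

```text
time: 40.88
tool_pos: [635.0, 5.7, 202.2]
tcp_rot: [-179.9, 0.2, -171.0]
ft_force: [0.5, -0.8, 0.2]
finger_gap: 85.1
grip_force: 0.0
```

Emit:
apply_moves([
  [0,0,-1,0,0,0,1],
  [0,0,-1,0,0,0,1],
  [1,0,-0.5,0,0,0,1],
  [1,0,0,0,0,0,1],
  [1,0,0,0,0,0,1],
  [1,0,0,0,0,0,1],
  [1,0,0,0,0,0,1],
  [1,0,0,0,0,0,1],
])

```text
time: 41.88
tool_pos: [456.1, -22.7, 276.1]
tcp_rot: [-179.9, 0.2, -171.0]
ft_force: [-0.7, 0.2, 0.0]
finger_gap: 85.4
grip_force: 0.0
```

```bash
cat >> h.py <<'E'
def tops(name,z=162,roi=(100,320,120,290)):
    t=shot('top',name); np.set_printoptions(precision=0,suppress=True)
    for c in blobs(t,roi,60):
        b=cv2.boxPoints(cv2.minAreaRect(c)); W=ray('top',cv2.approxPolyDP(cv2.convexHull(c),2,True)[:,0],z)
        L=R.from_euler('z',-RY,degrees=True).apply(W-ROW)[:,:2]; print(b.mean(0),cv2.contourArea(c)); print(L.T)
E
python3 - <<'E'
from h import *
plan(); tops('t13')
t=shot('side','s13')
for c in blobs(t,(190,310,150,350),60):
    print(cv2.approxPolyDP(cv2.convexHull(c),2,True)[:,0].tolist())
E
```

```text
t 41.9 tcp [456.1 -22.7 276.1] [-179.9    0.2 -171. ] j [  -9.  -16.  105.   -0.   91. -108.] F [-0.7  0.2  0. ] gap 85.4
[216. 238.] 311.0
[[ -99. -139. -139. -102.]
 [ -32.  -36.    6.    8.]]
[180. 224.] 602.0
[[  -8.  -23. -144. -142.   -7.]
 [  44.   39.   45.   86.   84.]]
[135. 205.] 626.5
[[ 19.  16. -17. -51. -49. -22.]
 [199. 153. 122. 121. 162. 198.]]
[208. 196.] 215.0
[[ -4. -36. -34.  -5.]
 [-26. -29.  13.  14.]]
[239. 183.] 380.5
[[  23.  -26.  -25.   24.]
 [-103. -103.  -63.  -61.]]
[[291, 251], [286, 306], [229, 335], [215, 333], [205, 288], [211, 271], [232, 247]]
[[263, 169], [262, 222], [250, 246], [240, 245], [236, 239], [233, 200], [249, 170]]
```

```bash
python3 - <<'E'
from h import *
print(proj('side',[rowp(x,-153,z) for x in(-20,20) for z in (0,150)]).round(0).tolist())
print(proj('side',[rowp(x,-65,z) for x in(-20,20) for z in (0,150)]).round(0).tolist())
print(proj('top',[rowp(x,y,150) for x in(-20,20) for y in (-199,-153)]).round(0).tolist())
t=cv2.imread('pics/t13.png'); print([ (cv2.boundingRect(c),cv2.contourArea(c)) for c in blobs(t,(240,330,130,230),20)])
E
```

```text
[[259.0, 223.0], [257.0, 178.0], [245.0, 221.0], [242.0, 177.0]]
[[253.0, 245.0], [251.0, 200.0], [238.0, 244.0], [234.0, 199.0]]
[[289.0, 183.0], [270.0, 186.0], [286.0, 167.0], [267.0, 170.0]]
[((240, 172, 10, 22), 155.0)]
```

```bash
python3 - <<'E'
from h import *
g=rowp(-103,-4.6,19); up=g.copy(); up[2]=150
plan(('p',up),('r',down(192.2)),('p',g))
E
```

```text
t 42.0 tcp [455.3 -22.9 276.1] [-179.9    0.2 -171. ] j [  -9.  -16.  105.   -0.   91. -108.] F [-0.3  0.1  0.2] gap 85.3
move 6 x [-0.388  0.956  0.701]
turn 1 x [-0.02   0.047 -0.695]
move 4 x [ 0.    -0.     0.992]
```

Emit:
apply_moves([
  [-0.39,0.96,0.7,0,0,0,1],
  [-0.39,0.96,0.7,0,0,0,1],
  [-0.39,0.96,0.7,0,0,0,1],
  [-0.39,0.96,0.7,0,0,0,1],
  [-0.39,0.96,0.7,0,0,0,1],
  [-0.39,0.95,0.7,0,0.05,-0.7,1],
  [0,0,0,0,0,0,1],
])

```text
time: 42.85
tool_pos: [498.9, 160.6, 147.3]
tcp_rot: [-180.0, -0.2, -167.6]
ft_force: [-0.3, -0.6, 0.4]
finger_gap: 85.2
grip_force: 0.0
```

```bash
python3 - <<'E'
from h import *
g=rowp(-103,-4.6,19)
plan(('r',down(192.2)),('p',g)); tops('t14')
E
```

```text
t 42.9 tcp [498.9 160.6 147.3] [-180.    -0.2 -167.6] j [ 12.  -0. 104.  -0.  77. -90.] F [-0.3 -0.6  0.4] gap 85.2
turn 1 x [-0.002 -0.052  0.046]
move 4 x [ 0.014 -0.019  0.969]
[212. 242.] 68.0
[[-116. -142. -142. -123.]
 [ -11.  -10.    2.    6.]]
[181. 244.] 287.5
[[-117. -144. -139. -103.]
 [  44.   45.   90.   88.]]
[123. 202.] 201.5
[[ 17. -31. -28. -19.  19.]
 [174. 174. 187. 200. 199.]]
[278. 185.] 383.0
[[   8.  -38.  -50.    8.]
 [-196. -194. -147. -153.]]
[239. 183.] 379.0
[[  23.  -26.  -25.   22.]
 [-103. -103.  -63.  -61.]]
```

Emit:
apply_moves([
  [0,0,0.97,0,0,0,1],
  [0,0,0.97,0,0,0,1],
  [0,0,0.97,0,0,0,1],
  [0,0,0.9,0,0,0,1],
  [0,0,0.05,0,0,0,1],
  [0,0,0,0,0,0,0],
  [0,0,0,0,0,0,0],
  [0,0,0,0,0,0,0],
], grip_force=25)

```text
time: 43.9
tool_pos: [500.6, 158.9, 34.4]
tcp_rot: [-180.0, 0.1, -167.8]
ft_force: [-0.8, -1.2, 5.4]
finger_gap: 45.9
grip_force: 26.7
```

Emit:
apply_moves([
  [0,0,0,0,0,0,0],
  [0,0,0,0,0,0,0],
])

```text
time: 44.15
tool_pos: [500.5, 158.9, 34.4]
tcp_rot: [-180.0, 0.1, -167.8]
ft_force: [0.0, -0.3, 6.8]
finger_gap: 45.7
grip_force: 26.7
```

```bash
python3 - <<'E'
from h import *
s=sense(); P=s['tool_pos']; L=R.from_euler('z',-RY,degrees=True).apply(P-ROW); print(L,s['grip_force'])
Q=R.from_euler('xyz',s['tcp_rot'],degrees=True)
# arc
C0=L[0]-5*0+125; legs=[('p',rowp(L[0]-43,L[1],L[2]+1))]
for f in np.radians([15,30,45,60,75,90]):
    legs.append(('p',rowp(L[0]-43+125-125*np.cos(f)+24*np.sin(f),L[1]+(f/1.57)*5, 125*np.sin(f)+24*np.cos(f)-5+1)))
plan(*legs)
E
```

```text
[-100.1341945    -4.12483625   22.40483735] 26.702865064144135
t 44.1 tcp [500.5 158.9  34.4] [-1.800e+02  1.000e-01 -1.678e+02] j [ 12.   8. 108.  -0.  64. -90.] F [ 0.  -0.3  6.8] gap 45.7
move 2 x [ 0.715  0.041 -0.017]
move 1 x [-0.351  0.007 -0.937]
move 1 x [-0.611 -0.008 -0.924]
move 1 x [-0.829 -0.02  -0.735]
move 1 x [-0.991 -0.029 -0.495]
move 2 x [-0.542 -0.017 -0.111]
move 2 x [-0.553 -0.018  0.033]
```

Emit:
apply_moves([
  [0.48,0,-0.03,0,0,0,0],
  [0.48,0,0,0,0,0,0],
  [0.48,0,0,0,0,0,0],
  [-0.18,0,-0.47,0,0,0,0],
  [-0.18,0,-0.47,0,0,0,0],
  [-0.3,0,-0.46,0,0,0,0],
  [-0.3,0,-0.46,0,0,0,0],
  [0,0,0,0,0,0,0],
])

```text
time: 45.15
tool_pos: [487.3, 156.1, 91.2]
tcp_rot: [-180.0, 0.1, -167.8]
ft_force: [0.4, -0.7, -1.4]
finger_gap: 45.3
grip_force: 26.2
```

```bash
python3 - <<'E'
from h import *
plan(); hang('s15')
E
```

```text
t 45.1 tcp [487.3 156.1  91.2] [-1.800e+02  1.000e-01 -1.678e+02] j [ 12.   1. 108.  -0.  70. -90.] F [ 0.4 -0.7 -1.4] gap 45.3
697.0
[[ 289.  281.   -7. -103.]
 [ 286.  306.   -1. -204.]
 [ 242.  299.  113. -187.]
 [ 242.  291.  111. -154.]
 [ 272.  279.   35. -100.]]
945.5
[[242. 198.  96. 149.]
 [262. 198.  54. 152.]
 [281. 242.  14.  29.]
 [281. 257.  14. -20.]
 [242. 255. 104. -21.]]
```

Emit:
apply_moves([
  [-0.41,0,-0.37,0,0,0,0],
  [-0.41,0,-0.37,0,0,0,0],
  [-0.49,0,-0.25,0,0,0,0],
  [-0.49,0,-0.25,0,0,0,0],
  [-0.54,0,-0.11,0,0,0,0],
  [-0.54,0,-0.11,0,0,0,0],
  [0,0,0,0,0,0,0],
])

```text
time: 46.08
tool_pos: [569.7, 174.0, 132.0]
tcp_rot: [-180.0, -0.2, -167.8]
ft_force: [-0.5, 0.6, -1.7]
finger_gap: 45.3
grip_force: 26.1
```

```bash
python3 - <<'E'
from h import *
plan(); t=shot('side','s16'); u=proj('side',sense()['tool_pos']-[0,0,40])[0].astype(int); print(u)
crop(t,u[0]-75,u[0]+75,u[1]-75,u[1]+75,'c12',600)
E
```

```text
t 46.1 tcp [569.7 174.  132. ] [-180.    -0.2 -167.8] j [ 12.  12.  93.  -0.  76. -90.] F [-0.5  0.6 -1.7] gap 45.3
[251 241]
scale 4.0
```

View pics/c12.png

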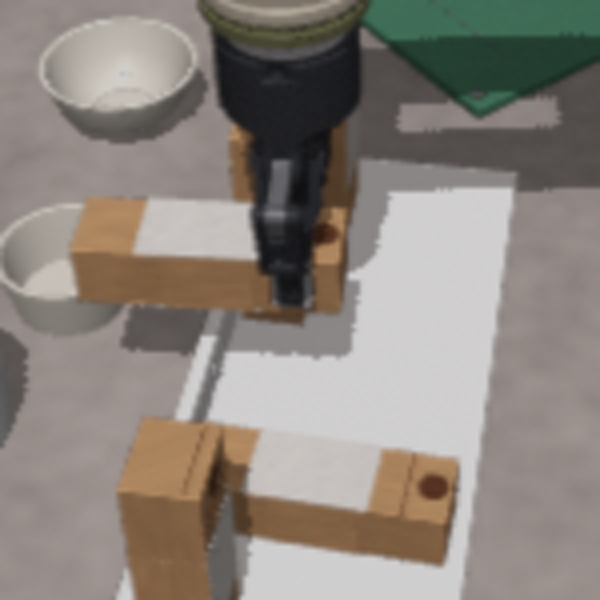

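```bash
cat > kin.py <<'E'
from h import *
from scipy.optimize import least_squares
D=[([398.9,-119.3,21.7],[180,-.1,-28.2],[-24,-8,125]),([497.3,-177.1,129.7],[180,0,143.3],[-25,1,104]),([526.4,-198.4,37.6],[180,.1,143.3],[-26,13,102]),
([499.9,-309.2,172.1],[180,0,143.5],[-37,8,92]),([511.9,-187.9,161.4],[180,44.8,143.6],[-16.79,-33.03,139.65]),([546.8,-215.1,37.9],[180,44.6,143.7],[-19,-6,135]),
([551.3,-215.9,265.9],[180,45.4,143.4],[-19,-31,127]),([617.4,5.4,266.6],[180,.3,-171],[-4,9,81]),([635.6,5.7,127.1],[180,.2,-171],[-4,17,87]),([214.5,-559.8,244.2],[180,0,21],[-73.93,7.515,85.33]),([498.9,160.6,147.3],[180,-.2,-167.6],[12,0,104])]
A=[];B=[]
for p,e,j in D:
    z=R.from_euler('xyz',e,degrees=True).as_matrix()[:,2]; j=np.radians(j); Rz=R.from_euler('z',-j[0]); p=Rz.apply(p); z=Rz.apply(z)
    s2,c2,s,c=np.sin(j[1]),np.cos(j[1]),np.sin(j[1]+j[2]),np.cos(j[1]+j[2])
    A+= [[1,0,s2,s,c,z[0],0],[0,0,0,0,0,z[1],1],[0,1,c2,c,-s,z[2],0]]; B+=list(p)
K=np.linalg.lstsq(np.array(A),np.array(B),rcond=None)[0]
res=np.array(A)@K-B
def ik(T,Q):
    a1,d1,L2,L3,a3,Dt,e=K; w=np.array(T)-Dt*Q.as_matrix()[:,2]
    def f(q): s,c=np.sin(q[1]+q[2]),np.cos(q[1]+q[2]); r=a1+L2*np.sin(q[1])+L3*s+a3*c; z=d1+L2*np.cos(q[1])+L3*c-a3*s; return R.from_euler('z',q[0]).apply([r,e,z])-w
    o=least_squares(f,[np.arctan2(T[1],T[0]),.1,1.8]); q=o.x
    x=R.from_euler('z',-q[0]).apply(Q.as_matrix()[:,2]); fa=np.array([np.sin(q[1]+q[2]),0,np.cos(q[1]+q[2])])
    return np.degrees(q).round(0),'j5 %.0f'%np.degrees(np.arccos(x@fa)),'err %.0f'%np.sqrt(2*o.cost)
E
python3 - <<'E'
from kin import *
np.set_printoptions(precision=1,suppress=True); print(K,abs(res).max())
for y in(0,84,-176):
  for al in (0,20,30,40,45): 
    Q=down(RY+180)*R.from_euler('y',-al,degrees=True); Z=Q.as_matrix()[:,2]
    print(y,'pick',al,*ik(rowp(-103,y,26)+5*Z,Q), end=' | ')
    Q=down(RY+180)*R.from_euler('y',90-al,degrees=True); Z=Q.as_matrix()[:,2]
    print('place',*ik(rowp(0,y,125)+5*Z,Q))
Q=down(RY)*R.from_euler('y',90,degrees=True);print('fwd horiz',*ik(rowp(-5,0,125),Q))
E
```

```text
[ -0.2 317.4 373.2 554.4  64.  353.   51.2] 6.0259724657054505
0 pick 0 [ 12.   8. 108.] j5 64 err 0 | place [ 11. 101.  -7.] j5 176 err 55
0 pick 20 [ 14.  -8. 127.] j5 41 err 0 | place [11. 94. -7.] j5 163 err 20
0 pick 30 [ 14. -15. 135.] j5 29 err 0 | place [11. 81.  9.] j5 150 err 0
0 pick 40 [ 15. -19. 143.] j5 16 err 0 | place [11. 66. 29.] j5 135 err 0
0 pick 45 [ 16. -20. 147.] j5 9 err 0 | place [11. 60. 36.] j5 129 err 0
84 pick 0 [ 21.  11. 105.] j5 64 err 0 | place [ 16. 100.  -7.] j5 172 err 66
84 pick 20 [ 25.  -4. 123.] j5 42 err 0 | place [16. 94. -7.] j5 162 err 31
84 pick 30 [ 27.  -9. 131.] j5 31 err 0 | place [16. 90. -7.] j5 155 err 3
84 pick 40 [ 30. -12. 138.] j5 21 err 0 | place [16. 69. 23.] j5 137 err 0
84 pick 45 [ 31. -12. 141.] j5 18 err 0 | place [17. 63. 31.] j5 130 err 0
-176 pick 0 [ -7.   8. 108.] j5 64 err 0 | place [  0. 101.  -7.] j5 170 err 56
-176 pick 20 [-11.  -8. 126.] j5 43 err 0 | place [ 0. 94. -7.] j5 161 err 20
-176 pick 30 [-15. -14. 135.] j5 33 err 0 | place [ 0. 82.  8.] j5 149 err 0
-176 pick 40 [-18. -18. 143.] j5 25 err 0 | place [-0. 66. 28.] j5 135 err 0
-176 pick 45 [-20. -19. 146.] j5 23 err 0 | place [-1. 60. 36.] j5 129 err 0
fwd horiz [ 16.  18. 139.] j5 67 err 0
```

```bash
python3 - <<'E'
from h import *
a=rowp(-102,-4.1,80);b=rowp(-102,-4.1,23.5)
Q=down(192.2)
plan(('r',Q),('p',a),('p',b),('r',Q*R.from_euler('y',-35,degrees=True)))
E
```

```text
t 46.1 tcp [568.9 173.9 131.7] [-180.    -0.2 -167.8] j [ 12.  11.  93.  -0.  76. -90.] F [-0.3  0.  -2.5] gap 45.8
turn 1 x [-0.007 -0.051  0.01 ]
move 3 x [ 0.798 -0.001  0.442]
move 2 x [ 0.    -0.     0.942]
turn 8 x [ 0.    -0.954 -0.   ]
```

Emit:
apply_moves([
  [0.8,0,0.44,0,0,0,0],
  [0.8,0,0.44,0,0,0,0],
  [0.8,0,0.44,0,0,0,0],
  [0,0,0.9,0,0,0,0],
  [0,0,0.75,0,0,0,0],
  [0,0,0.2,0,0,0,0],
  [0,0,0,0,0,0,0],
])

```text
time: 47.0
tool_pos: [498.3, 158.6, 37.6]
tcp_rot: [-180.0, -0.2, -167.7]
ft_force: [0.9, 0.4, -1.1]
finger_gap: 45.5
grip_force: 26.1
```

Emit:
apply_moves([
  [0,0,0,0,0,0,1],
  [0,0,0,0,0,0,1],
  [0,0,0,0,0,0,1],
  [0,0,-0.1,0,-0.95,0,1],
  [0,0,0,0,-0.95,0,1],
  [0,0,0,0,-0.95,0,1],
  [0,0,0,0,-0.95,0,1],
  [0,0,0,0,-0.95,0,1],
])

```text
time: 48.0
tool_pos: [499.4, 158.8, 41.5]
tcp_rot: [-180.0, 21.8, -167.7]
ft_force: [-0.1, -0.2, -0.1]
finger_gap: 85.5
grip_force: 0.0
```

Emit:
apply_moves([
  [0,0,0,0,-0.95,0,1],
  [0,0,0,0,-0.95,0,1],
  [0,0,0,0,-0.95,0,1],
  [0,0,0,0,0,0,1],
])

```text
time: 48.5
tool_pos: [497.5, 158.4, 39.7]
tcp_rot: [-180.0, 34.6, -167.7]
ft_force: [0.5, 0.2, -0.1]
finger_gap: 85.3
grip_force: 0.0
```

```bash
python3 - <<'E'
from h import *
s=sense();L=R.from_euler('z',-RY,degrees=True).apply(s['tool_pos']-ROW); print(L)
Q=down(192.2)*R.from_euler('y',-35,degrees=True)
plan(('r',Q),('p',rowp(-100,-4.1,25)))
E
```

```text
[-103.17958078   -4.11378949   27.7285016 ]
t 48.5 tcp [497.5 158.4  39.7] [-180.    34.6 -167.7] j [ 12. -19. 140.   0.  24. -91.] F [ 0.5  0.2 -0.1] gap 85.3
turn 1 x [ 0.001 -0.087  0.013]
move 1 x [-0.035 -0.006  0.135]
```

Emit:
apply_moves([
  [0,0,0.1,0,0,0,1],
  [0,0,0,0,0,0,0],
  [0,0,0,0,0,0,0],
  [0,0,0,0,0,0,0],
  [0,0,0,0,0,0,0],
  [-0.4,0,-0.57,0,0,0,0],
  [-0.57,0,-0.82,0,0,0,0],
  [-0.57,0,-0.82,0,0,0,0],
], grip_force=80)

```text
time: 49.5
tool_pos: [499.9, 158.9, 118.8]
tcp_rot: [-180.0, 34.6, -167.7]
ft_force: [-0.3, -0.8, -1.3]
finger_gap: 45.0
grip_force: 81.7
```

Emit:
apply_moves([
  [-0.57,0,-0.82,0,0,0,0],
  [-0.57,0,-0.82,0,0,0,0],
  [-0.57,0,-0.82,0,0,0,0],
  [0,0,0,0,0,0,0],
])

```text
time: 50.0
tool_pos: [502.3, 159.5, 212.0]
tcp_rot: [-180.0, 35.0, -167.7]
ft_force: [0.4, 0.2, -2.4]
finger_gap: 44.8
grip_force: 81.9
```

```bash
python3 - <<'E'
from kin import *
s=sense();L=R.from_euler('z',-RY,degrees=True).apply(s['tool_pos']-ROW); print(L.round(0))
Q=down(189)*R.from_euler('y',55,degrees=True); T=rowp(0,0,125)+5*Q.as_matrix()[:,2]; up=rowp(-40,0,190)
print(*ik(up,Q),*ik(T,Q))
plan(('r',Q),('p',up),('p',T))
hang('s17')
E
```

```text
[-98.  -4. 200.]
[11. 60. 34.] j5 141 err 0 [11. 73. 20.] j5 142 err 0
t 50.0 tcp [502.3 159.5 212. ] [-180.    35.  -167.7] j [ 12. -37. 132.   0.  50. -90.] F [ 0.4  0.2 -2.4] gap 44.8
turn 20 x [-0.007  0.981  0.039]
move 2 x [-0.694  0.063 -0.7  ]
move 3 x [-0.847 -0.     0.106]
1138.5
[[ 288.  193.  -14.   49.]
 [ 293.  212.  -25.   -0.]
 [ 292.  220.  -24.  -23.]
 [ 250.  246.   69. -109.]
 [ 238.  244.   96. -105.]
 [ 236.  191.   91.   47.]
 [ 238.  189.   87.   53.]]
332.0
[[263. 169.  35. 104.]
 [262. 190.  38.  53.]
 [247. 190.  69.  51.]
 [249. 170.  63. 100.]]
```

Emit:
apply_moves([
  [0,0,0,0,0.98,0.04,0],
  [0,0,0,0,0.98,0.04,0],
  [0,0,0,0,0.98,0.04,0],
  [0,0,0,0,0.98,0.04,0],
  [0,0,0,0,0.98,0.04,0],
  [0,0,0,0,0.98,0.04,0],
  [0,0,0,0,0.98,0.04,0],
  [0,0,0,0,0.98,0.04,0],
])

```text
time: 51.05
tool_pos: [499.9, 159.0, 206.3]
tcp_rot: [179.6, -1.6, -169.1]
ft_force: [0.3, -0.3, -1.9]
finger_gap: 44.4
grip_force: 81.8
```

Emit:
apply_moves([
  [0,0,0,0,0.98,0.04,0],
  [0,0,0,0,0.98,0.04,0],
  [0,0,0,0,0.98,0.04,0],
  [0,0,0,0,0.98,0.04,0],
  [0,0,0,0,0.98,0.04,0],
  [0,0,0,0,0.98,0.04,0],
  [0,0,0,0,0.98,0.04,0],
  [0,0,0,0,0.98,0.04,0],
])

```text
time: 52.05
tool_pos: [500.2, 159.1, 206.4]
tcp_rot: [-179.9, -37.5, -170.6]
ft_force: [-0.3, -0.0, -2.0]
finger_gap: 44.6
grip_force: 81.8
```

Emit:
apply_moves([
  [0,0,0,0,0.98,0.04,0],
  [0,0,0,0,0.98,0.04,0],
  [0,0,0,0,0.98,0.04,0],
  [0,0,0,0,0.98,0.04,0],
  [0,0,0,0,0,0,0],
])

```text
time: 52.68
tool_pos: [499.9, 158.9, 204.6]
tcp_rot: [-178.9, -55.5, -171.9]
ft_force: [0.2, -0.1, -2.2]
finger_gap: 44.9
grip_force: 81.9
```

```bash
python3 - <<'E'
from kin import *
s=sense();L=R.from_euler('z',-RY,degrees=True).apply(s['tool_pos']-ROW); print(L.round(0))
Q=down(189)*R.from_euler('y',55,degrees=True); T=rowp(0,0,125)+5*Q.as_matrix()[:,2]; T[2]+=10; up=T.copy(); up[2]=s['tool_pos'][2]
plan(('r',Q),('p',up),('p',T))
hang('s18')
E
```

```text
[-101.   -4.  193.]
t 52.7 tcp [499.9 158.9 204.6] [-178.9  -55.5 -171.9] j [ 11.  49.  52.   2. 135. -87.] F [ 0.2 -0.1 -2.2] gap 44.9
turn 1 x [-0.077 -0.111 -0.115]
move 3 x [-0.616  0.044 -0.879]
move 2 x [-0.826 -0.     0.578]
490.0
[[ 236.  196.   93.   34.]
 [ 249.  214.   68.  -13.]
 [ 254.  232.   59.  -65.]
 [ 250.  246.   70. -111.]
 [ 237.  243.   99. -105.]]
945.5
[[ 278.  190.    6.   59.]
 [ 296.  192.  -30.   58.]
 [ 291.  254.  -25. -124.]
 [ 276.  252.   10. -122.]
 [ 275.  198.   12.   38.]]
```

```bash
python3 - <<'E'
from kin import *
s=sense()
Q=down(189)*R.from_euler('y',55,degrees=True); up=rowp(6,0,0); up[2]=s['tool_pos'][2]; T=up.copy(); T[2]=12+122+8
plan(('r',Q),('p',up),('p',T),Q=None)
E
```

```text
t 52.7 tcp [500.3 159.1 206. ] [-178.9  -55.3 -171.9] j [ 11.  48.  52.   2. 135. -87.] F [ 0.3  0.8 -2.1] gap 44.9
turn 1 x [-0.077 -0.069 -0.113]
move 3 x [-0.677  0.043 -0.968]
move 2 x [-0.873 -0.     0.611]
```

Emit:
apply_moves([
  [0,0,0,-0.08,-0.07,-0.11,0],
  [-0.5,0.04,-0.73,0,0,0,0],
  [-0.5,0.04,-0.73,0,0,0,0],
  [-0.5,0.04,-0.73,0,0,0,0],
  [-0.5,0,-0.73,0,0,0,0],
  [0,0,0,0,0,0,0],
])

```text
time: 53.48
tool_pos: [602.2, 178.9, 207.5]
tcp_rot: [180.0, -54.8, -171.0]
ft_force: [-0.8, 0.1, -2.4]
finger_gap: 45.0
grip_force: 81.9
```

Emit:
apply_moves([
  [0.6,0,-0.42,0,0,0,0],
])

```text
time: 53.6
tool_pos: [600.9, 178.8, 230.7]
tcp_rot: [180.0, -55.0, -171.0]
ft_force: [-0.5, -0.1, -1.8]
finger_gap: 45.3
grip_force: 81.9
```

```bash
python3 - <<'E'
from kin import *
s=sense();L=R.from_euler('z',-RY,degrees=True).apply(s['tool_pos']-ROW); print(L.round(0))
Q=down(189)*R.from_euler('y',55,degrees=True); up=rowp(6,0,0); up[2]=s['tool_pos'][2]; T=up.copy(); T[2]=12+122+8
plan(('r',Q),('p',up),('p',T))
E
```

```text
[  2.  -0. 219.]
t 53.6 tcp [600.9 178.8 230.7] [ 180.  -55. -171.] j [ 11.  74.   9.   4. 152. -86.] F [-0.5 -0.1 -1.8] gap 45.3
turn 1 x [0.006 0.003 0.   ]
move 1 x [-0.075  0.003 -0.108]
move 3 x [-0.807 -0.     0.565]
```

Emit:
apply_moves([
  [-0.08,0,-0.11,0,0,0,0],
  [-0.6,0,0.42,0,0,0,0],
  [-0.6,0,0.42,0,0,0,0],
  [-0.6,0,0.42,0,0,0,0],
  [-0.5,0,0.35,0,0,0,0],
  [0,0,0,0,0,0,0],
])

```text
time: 54.35
tool_pos: [605.0, 179.5, 146.8]
tcp_rot: [180.0, -55.0, -171.0]
ft_force: [0.4, 0.8, -2.0]
finger_gap: 44.6
grip_force: 81.9
```

```bash
python3 - <<'E'
from kin import *
s=sense();L=R.from_euler('z',-RY,degrees=True).apply(s['tool_pos']-ROW); print(L.round(0))
Q=down(189)*R.from_euler('y',55,degrees=True); T=rowp(6,0,122)
plan(('r',Q),('p',T)); hang('s19')
E
```

```text
[  6.  -0. 135.]
t 54.4 tcp [605.  179.5 146.8] [ 180.  -55. -171.] j [ 11.  78.  11.   3. 146. -86.] F [ 0.4  0.8 -2. ] gap 44.6
turn 1 x [ 0.005  0.001 -0.002]
move 1 x [-0.344  0.004  0.251]
950.5
[[ 205.  288.   85. -219.]
 [ 213.  270.   57. -145.]
 [ 279.  280. -106. -155.]
 [ 279.  296. -106. -217.]
 [ 207.  296.   84. -252.]]
1257.0
[[ 238.  190.  -20.  110.]
 [ 252.  191.  -49.  111.]
 [ 253.  199.  -50.   90.]
 [ 245.  268.  -23. -125.]
 [ 231.  266.   11. -123.]
 [ 227.  238.   13.  -30.]
 [ 227.  214.    8.   43.]]
328.0
[[ 248.  177.  -42.  145.]
 [ 258.  177.  -62.  147.]
 [ 279.  187. -103.  127.]
 [ 279.  205. -104.   81.]
 [ 271.  203.  -87.   84.]
 [ 249.  184.  -43.  128.]]
```

Emit:
apply_moves([
  [-0.24,0,0.17,0,0,0,0],
  [0,0,0,0,0,0,0],
])

```text
time: 54.65
tool_pos: [605.8, 179.6, 139.2]
tcp_rot: [180.0, -54.8, -171.0]
ft_force: [1.1, 1.2, -2.0]
finger_gap: 44.7
grip_force: 81.9
```

Emit:
apply_moves([
  [-0.08,0,0.06,0,0,0,0],
  [0,0,0,0,0,0,0],
])

```text
time: 54.9
tool_pos: [605.7, 179.6, 136.5]
tcp_rot: [180.0, -54.8, -171.0]
ft_force: [-0.7, -0.0, -2.0]
finger_gap: 45.2
grip_force: 81.9
```

Emit:
apply_moves([
  [-0.08,0,0.06,0,0,0,0],
  [0,0,0,0,0,0,0],
])

```text
time: 55.15
tool_pos: [605.7, 179.6, 134.5]
tcp_rot: [180.0, -54.8, -171.0]
ft_force: [0.3, 0.5, 2.7]
finger_gap: 45.0
grip_force: 82.1
```

Emit:
apply_moves([
  [-0.08,0,0.06,0,0,0,0],
  [0,0,0,0,0,0,0],
])

```text
time: 55.4
tool_pos: [605.8, 179.7, 134.4]
tcp_rot: [180.0, -54.7, -171.0]
ft_force: [1.0, 1.3, 14.6]
finger_gap: 44.9
grip_force: 83.4
```

Emit:
apply_moves([
  [0.06,0,-0.04,0,0,0,0],
  [0,0,0,0,0,0,0.6],
  [0,0,0,0,0,0,0.75],
  [0,0,0,0,0,0,0.85],
  [0,0,0,0,0,0,0.85],
  [0,0,0,0,0,0,0.85],
  [0.5,0,-0.35,0,0,0,0.85],
  [0.6,0,-0.42,0,0,0,0.85],
])

```text
time: 56.4
tool_pos: [605.2, 179.5, 174.7]
tcp_rot: [180.0, -54.8, -171.0]
ft_force: [-0.2, 0.3, -0.1]
finger_gap: 72.9
grip_force: 0.0
```

Emit:
apply_moves([
  [0.6,0,-0.42,0,0,0,0.85],
  [0.6,0,-0.42,0,0,0,1],
  [0,0,0,0,-0.98,0,1],
  [0.3,0,0.4,0,-0.98,0,1],
  [0.5,0,0.4,0,-0.98,0,1],
  [0.6,0,0.3,0,-0.98,0,1],
  [0.6,0,0.3,0,-0.98,0,1],
  [0.6,0,0.2,0,-0.98,0,1],
])

```text
time: 57.4
tool_pos: [515.0, 165.3, 234.7]
tcp_rot: [180.0, -27.7, -171.0]
ft_force: [0.9, 0.9, 0.3]
finger_gap: 85.5
grip_force: 0.0
```

```bash
python3 - <<'E'
from kin import *
Q=down(185.6); g=rowp(-107,85.5,0); g[2]=150
plan(('r',Q),('p',g)); 
tops('t20')
t=shot('side','s20')
for c in blobs(t,(190,310,150,350),60): print(cv2.approxPolyDP(cv2.convexHull(c),2,True)[:,0].tolist())
print(proj('side',[rowp(x,23,z) for x in(-20,20) for z in (0,150)]).round(0).tolist())
E
```

```text
t 57.4 tcp [515.  165.3 234.7] [ 180.   -27.7 -171. ] j [ 12.  25.  70.   1. 113. -87.] F [0.9 0.9 0.3] gap 85.5
turn 7 x [-0.025 -0.862  0.103]
move 3 x [0.301 0.934 0.941]
[314. 206.] 226.5
[[ -56.  -70. -101. -109.  -83.]
 [-245. -262. -256. -248. -221.]]
[119. 202.] 68.5
[[ 19.  18. -26. -19.]
 [199. 192. 187. 200.]]
[239. 183.] 349.0
[[  23.  -26.  -25.   22.]
 [-103. -103.  -68.  -61.]]
[[205, 288], [213, 270], [289, 281], [286, 306], [229, 335], [214, 332]]
[[238, 189], [245, 190], [253, 203], [254, 233], [244, 271], [231, 269], [227, 247], [226, 222]]
[[280, 186], [287, 191], [287, 201], [277, 205], [268, 192]]
[[247.0, 271.0], [243.0, 225.0], [230.0, 270.0], [225.0, 224.0]]
```

Emit:
apply_moves([
  [0,0,0,-0.02,-0.86,0.1,1],
  [0,0,0,-0.02,-0.86,0.1,1],
  [0,0,0,-0.02,-0.86,0.1,1],
  [0,0,0,-0.02,-0.86,0.1,1],
  [0,0,0,-0.02,-0.86,0.1,1],
  [0,0,0,-0.02,-0.86,0.1,1],
  [0,0,0,-0.02,-0.86,0.1,1],
])

```text
time: 58.38
tool_pos: [516.2, 165.5, 234.1]
tcp_rot: [-179.9, -0.2, -174.3]
ft_force: [0.2, -0.4, -0.9]
finger_gap: 85.1
grip_force: 0.0
```

Emit:
apply_moves([
  [0.3,0.93,0.93,0,0,0,1],
  [0.3,0.93,0.93,0,0,0,1],
  [0.3,0.93,0.93,0,0,0,1],
  [0,0,0,0,0,0,1],
])

```text
time: 58.88
tool_pos: [477.9, 246.7, 147.1]
tcp_rot: [-179.8, -0.6, -174.1]
ft_force: [0.4, -1.0, -0.2]
finger_gap: 85.4
grip_force: 0.0
```

```bash
python3 - <<'E'
from kin import *
Q=down(185.6); g=rowp(-107,85.5,0); g[2]=31+5
plan(('r',Q),('p',g)); 
np.set_printoptions(precision=0,suppress=True)
for n,roi in(('top',(100,420,120,310)),('side',(180,400,100,350))):
    t=shot(n,n+'21'); hsv=cv2.cvtColor(t,cv2.COLOR_BGR2HSV)
    for nm,m in(('or',cv2.inRange(hsv,(4,80,40),(19,255,255))),('wh',cv2.inRange(hsv,(0,0,170),(180,45,255))),('hole',cv2.inRange(hsv,(0,90,20),(12,255,90)))):
        k=np.zeros_like(m);x0,x1,y0,y1=roi;k[y0:y1,x0:x1]=m[y0:y1,x0:x1]
        for c in cv2.findContours(k,0,1)[0]:
            if cv2.contourArea(c)>(8 if nm=='hole' else 40): print(n,nm,cv2.contourArea(c),cv2.approxPolyDP(cv2.convexHull(c),2,True)[:,0].tolist())
E
```

```text
t 58.9 tcp [477.9 246.7 147.1] [-179.8   -0.6 -174.1] j [ 22.   2. 101.  -0.  77. -74.] F [ 0.4 -1.  -0.2] gap 85.4
turn 1 x [-0.044 -0.138  0.057]
move 4 x [-0.016 -0.004  0.925]
top or 69.5 [[182, 241], [191, 242], [192, 252], [187, 253], [184, 250]]
top or 268.0 [[311, 194], [325, 204], [316, 217], [303, 208]]
top or 223.5 [[169, 196], [185, 194], [188, 200], [190, 225], [172, 207]]
top or 463.5 [[210, 178], [216, 188], [219, 205], [203, 208], [194, 197], [192, 181]]
top or 380.0 [[246, 172], [249, 192], [232, 194], [228, 175]]
top or 255.0 [[336, 161], [349, 170], [341, 183], [327, 173]]
top wh 239.5 [[349, 244], [351, 242], [362, 248], [384, 266], [371, 276], [365, 277]]
top wh 2442.5 [[112, 247], [127, 242], [160, 251], [176, 305], [127, 309]]
top wh 189.5 [[174, 210], [186, 208], [187, 228], [178, 226]]
top wh 11717.0 [[295, 179], [332, 270], [315, 309], [206, 309], [188, 257], [187, 195]]
top wh 51.5 [[406, 172], [415, 174], [419, 182], [411, 179]]
top wh 12925.5 [[395, 120], [393, 138], [386, 149], [326, 203], [168, 194], [100, 184], [100, 157], [163, 120]]
top wh 606.5 [[13
[... 337 characters left out ...]
99, 128], [399, 157], [390, 146], [383, 120]]
side wh 103.5 [[207, 308], [208, 318], [201, 340], [198, 340]]
side wh 57.5 [[226, 249], [226, 261], [223, 270], [220, 270]]
side wh 3226.5 [[301, 233], [286, 349], [198, 349], [210, 328], [297, 234]]
side wh 157.0 [[207, 231], [196, 239], [180, 238], [190, 230]]
side wh 1285.0 [[254, 204], [258, 205], [265, 223], [270, 273], [266, 293], [238, 288], [228, 270]]
side wh 501.0 [[224, 177], [222, 185], [210, 192], [196, 192], [186, 186], [188, 177], [200, 171], [215, 171]]
side wh 1387.5 [[231, 100], [180, 157], [180, 108], [190, 100]]
side hole 11.5 [[286, 286], [282, 289], [282, 286]]
side hole 36.0 [[396, 142], [399, 143], [399, 156], [395, 148]]
```

```bash
python3 - <<'E'
from h import *
np.set_printoptions(precision=0,suppress=True)
t=cv2.imread('pics/top21.png'); t0=cv2.imread('pics/top0.png')
A=[[311,194],[325,204],[316,217],[303,208]];B=[[336,161],[349,170],[341,183],[327,173]]
for nm,im,q in(('A',t,A),('B',t,B),('ref flap',t0,[[333,240],[351,244],[345,258],[328,252]])):
    m=np.zeros(im.shape[:2],np.uint8); cv2.fillConvexPoly(m,np.array(q),255); m=cv2.erode(m,np.ones((5,5)))
    g=cv2.cvtColor(im,cv2.COLOR_BGR2GRAY); v=g[m>0]; print(nm,np.percentile(v,[0,5,10,25,50,90])); ys,xs=np.where((m>0)&(g<60)); print(len(xs), xs.mean() if len(xs) else 0, ys.mean() if len(xs) else 0)
for z in(40,52):
  W=ray('top',[[311,194],[303,208],[316,217],[325,204],[336,161],[349,170],[341,183],[327,173]],z)[:,:2]; print(z,W)
far=(W[4]+W[5])/2; near=(W[1]+W[2])/2; print('len',np.linalg.norm(far-near), near,far)
print('board right end',rowp(-140,-235,0),rowp(40,-235,0))
E
```

```text
A [ 53.  71.  86.  89.  92. 102.]
1 313.0 212.0
B [ 40.  52.  55. 129. 161. 170.]
17 340.6470588235294 169.2941176470588
ref flap [ 35.  49.  63. 130. 149. 158.]
14 341.57142857142856 245.07142857142858
40 [[ 613.  -85.]
 [ 575.  -63.]
 [ 551.  -97.]
 [ 586. -121.]
 [ 703. -153.]
 [ 678. -187.]
 [ 643. -165.]
 [ 670. -128.]]
52 [[ 610.  -84.]
 [ 573.  -62.]
 [ 549.  -95.]
 [ 583. -120.]
 [ 699. -151.]
 [ 675. -185.]
 [ 639. -163.]
 [ 666. -127.]]
len 154.6072088976259 [561. -79.] [ 687. -168.]
board right end [497. -75.  12.] [675. -47.  12.]
```

```bash
python3 - <<'E'
from kin import *
Q=down(185.6)*R.from_euler('y',-35,degrees=True); g=rowp(-104,85.5,25); up=g.copy(); up[2]=130
print(*ik(up,Q),*ik(rowp(-104,85.5,60),Q),*ik(g,Q))
plan(('r',Q),('p',up),('p',g))
E
```

```text
[ 31. -23. 132.] j5 41 err 0 [ 31. -16. 134.] j5 33 err 0 [ 31. -11. 134.] j5 28 err 0
t 59.0 tcp [480.3 245.8 149.7] [-179.8   -0.3 -174.2] j [ 22.   2. 101.  -0.  77. -74.] F [-0.1  0.3 -0.3] gap 85.1
turn 8 x [-0.003 -0.964  0.006]
move 1 x [0.309 0.028 0.587]
move 3 x [ 0.593 -0.     0.846]
```

Emit:
apply_moves([
  [0,0,0,0,-0.96,0,1],
  [0,0,0,0,-0.96,0,1],
  [0,0,0,0,-0.96,0,1],
  [0,0,0,0,-0.96,0,1],
  [0,0,0,0,-0.96,0,1],
  [0,0,0,0,-0.96,0,1],
  [0,0,0,0,-0.96,0,1],
  [0,0,0,0,-0.96,0,1],
])

```text
time: 59.98
tool_pos: [481.3, 245.2, 151.6]
tcp_rot: [-179.9, 35.2, -174.3]
ft_force: [-0.3, -0.2, -0.1]
finger_gap: 85.3
grip_force: 0.0
```

```bash
python3 - <<'E'
from kin import *
Q=down(185.6)*R.from_euler('y',-35,degrees=True); g=rowp(-104,85.5,26); up=g.copy(); up[2]=130
plan(('r',Q),('p',up),('p',g))
E
```

```text
t 60.0 tcp [481.3 245.2 151.6] [-179.9   35.2 -174.3] j [ 31. -25. 132. -21.  43. -54.] F [-0.3 -0.2 -0.1] gap 85.3
turn 1 x [-0.013  0.034  0.017]
move 1 x [0.371 0.048 0.62 ]
move 3 x [ 0.586 -0.     0.837]
```

Emit:
apply_moves([
  [0.37,0.05,0.62,0,0.03,0,1],
  [0.58,0,0.83,0,0,0,1],
  [0.58,0,0.83,0,0,0,1],
  [0.5,0,0.7,0,0,0,1],
  [0,0,0,0,0,0,1],
])

```text
time: 60.6
tool_pos: [480.4, 245.6, 39.7]
tcp_rot: [-179.7, 34.6, -174.2]
ft_force: [-0.7, 0.1, -0.1]
finger_gap: 85.3
grip_force: 0.0
```

```bash
python3 - <<'E'
from kin import *
s=sense();L=R.from_euler('z',-RY,degrees=True).apply(s['tool_pos']-ROW); print(L.round(0))
Q=down(185.6)*R.from_euler('y',-35,degrees=True); g=rowp(-104,85.5,26)
plan(('r',Q),('p',g))
E
```

```text
[-107.   85.   28.]
t 60.6 tcp [480.4 245.6  39.7] [-179.7   34.6 -174.2] j [ 31. -11. 134. -30.  29. -42.] F [-0.7  0.1 -0.1] gap 85.3
turn 1 x [-0.043 -0.093  0.039]
move 1 x [-0.034  0.034  0.095]
```

Grip and lift carton a.

Emit:
apply_moves([
  [-0.03,0.03,0.1,-0.04,-0.09,0.04,1],
  [0,0,0,0,0,0,0],
  [0,0,0,0,0,0,0],
  [0,0,0,0,0,0,0],
  [0,0,0,0,0,0,0],
  [-0.4,0,-0.57,0,0,0,0],
  [-0.57,0,-0.82,0,0,0,0],
  [-0.57,0,-0.82,0,0,0,0],
])

```text
time: 61.6
tool_pos: [481.3, 247.5, 119.2]
tcp_rot: [179.9, 35.0, -174.3]
ft_force: [1.0, 0.4, -2.2]
finger_gap: 45.2
grip_force: 82.1
```

Emit:
apply_moves([
  [-0.57,0,-0.82,0,0,0,0],
  [-0.57,0,-0.82,0,0,0,0],
  [-0.57,0,-0.82,0,0,0,0],
  [0,0,0,0,0,0,0],
])

```text
time: 62.1
tool_pos: [482.9, 248.5, 212.3]
tcp_rot: [179.7, 35.4, -174.5]
ft_force: [1.1, -0.4, -2.2]
finger_gap: 45.0
grip_force: 82.4
```

```bash
python3 - <<'E'
from kin import *
s=sense();L=R.from_euler('z',-RY,degrees=True).apply(s['tool_pos']-ROW); print(L.round(0))
Q=down(189)*R.from_euler('y',55,degrees=True); up=rowp(6,88,0); up[2]=205;T=up.copy();T[2]=142
print(*ik(up,Q),*ik(T,Q))
plan(('r',Q),('p',up),('p',T))
E
```

```text
[-104.   87.  200.]
[16. 84. -7.] j5 156 err 2 [16. 84.  0.] j5 150 err 0
t 62.1 tcp [482.9 248.5 212.3] [ 179.7   35.4 -174.5] j [ 31. -29. 128. -18.  50. -57.] F [ 1.1 -0.4 -2.2] gap 45.0
turn 20 x [ 0.01   0.985 -0.039]
move 3 x [-0.765  0.009 -0.951]
move 2 x [-0.86  -0.     0.602]
```

```bash
python3 - <<'E'
from kin import *
for yaw in (189,184,181):
  for al in (55,51,48):
    Q=down(yaw)*R.from_euler('y',al,degrees=True); print(yaw,al,*[ik(rowp(x,y,h),Q) for x,y,h in((0,87,135),(0,87,122),(0,87,185))])
E
```

```text
189 55 (array([16., 79.,  8.]), 'j5 147', 'err 0') (array([16., 80.,  9.]), 'j5 146', 'err 0') (array([16., 78.,  5.]), 'j5 151', 'err 0')
189 51 (array([17., 72., 18.]), 'j5 140', 'err 0') (array([17., 72., 19.]), 'j5 139', 'err 0') (array([17., 70., 16.]), 'j5 144', 'err 0')
189 48 (array([17., 67., 24.]), 'j5 136', 'err 0') (array([17., 68., 25.]), 'j5 135', 'err 0') (array([17., 66., 22.]), 'j5 140', 'err 0')
184 55 (array([15., 76., 13.]), 'j5 144', 'err 0') (array([15., 77., 13.]), 'j5 143', 'err 0') (array([15., 75., 10.]), 'j5 148', 'err 0')
184 51 (array([15., 70., 21.]), 'j5 138', 'err 0') (array([15., 71., 22.]), 'j5 138', 'err 0') (array([15., 68., 19.]), 'j5 142', 'err 0')
184 48 (array([15., 66., 27.]), 'j5 134', 'err 0') (array([15., 66., 27.]), 'j5 134', 'err 0') (array([15., 64., 24.]), 'j5 138', 'err 0')
181 55 (array([14., 75., 16.]), 'j5 143', 'err 0') (array([14., 75., 16.]), 'j5 142', 'err 0') (array([14., 73., 14.]), 'j5 146', 'err 0')
181 51 (array([14., 69., 23.]), 'j5 137', 'err 0') (array([14., 69., 24.]), 'j5 136', 'err 0') (array([14., 67., 21.]), 'j5 141', 'err 0')
181 48 (array([14., 65., 28.]), 'j5 133', 'err 0') (array([14., 65., 29.]), 'j5 132', 'err 0') (array([14., 63., 26.]), 'j5 137', 'err 0')
```

Emit:
apply_moves([
  [0,0,0,0,0.97,0,0],
  [0,0,0,0,0.97,0,0],
  [0,0,0,0,0.97,0,0],
  [0,0,0,0,0.97,0,0],
  [0,0,0,0,0.97,0,0],
  [0,0,0,0,0.97,0,0],
  [0,0,0,0,0.97,0,0],
  [0,0,0,0,0.97,0,0],
])

```text
time: 63.1
tool_pos: [480.9, 247.2, 206.6]
tcp_rot: [180.0, -0.8, -174.3]
ft_force: [-0.9, -0.6, -1.5]
finger_gap: 44.9
grip_force: 82.2
```

Emit:
apply_moves([
  [0,0,0,0,0.97,0,0],
  [0,0,0,0,0.97,0,0],
  [0,0,0,0,0.97,0,0],
  [0,0,0,0,0.97,0,0],
  [0,0,0,0,0.97,0,0],
  [0,0,0,0,0.97,0,0],
  [0,0,0,0,0.97,0,0],
  [0,0,0,0,0.97,0,0],
])

```text
time: 64.1
tool_pos: [481.3, 247.3, 206.7]
tcp_rot: [180.0, -36.3, -174.3]
ft_force: [0.2, -0.4, -2.3]
finger_gap: 44.6
grip_force: 82.2
```

Emit:
apply_moves([
  [0,0,0,0,0.97,0,0],
  [0,0,0,0,0.97,0,0],
  [0,0,0,0,0.97,0,0],
  [0,0,0,0,0.97,0,0],
  [0,0,0,0,0,0,0],
])

```text
time: 64.72
tool_pos: [481.0, 247.2, 204.8]
tcp_rot: [-180.0, -54.1, -174.4]
ft_force: [-0.9, -0.0, -2.9]
finger_gap: 45.1
grip_force: 82.2
```

```bash
python3 - <<'E'
from kin import *
s=sense();Q=down(185.6)*R.from_euler('y',53,degrees=True); up=rowp(2,88,0); up[2]=205;T=up.copy();T[2]=142
plan(('r',Q),('p',up),('p',T)); hang('s22')
E
```

```text
t 64.7 tcp [481.  247.2 204.8] [-180.   -54.1 -174.4] j [ 16.  48.  51.  12. 133. -76.] F [-0.9 -0.  -2.9] gap 45.1
turn 1 x [-0.008 -0.246  0.002]
move 3 x [-0.716  0.091 -0.955]
move 2 x [-0.839 -0.     0.632]
310.0
[[233. 241.  87. -12.]
 [242. 244.  69. -16.]
 [248. 255.  58. -45.]
 [244. 271.  69. -96.]
 [233. 270.  93. -99.]]
1087.5
[[ 276.  219.    1.   62.]
 [ 294.  221.  -32.   63.]
 [ 287.  287.  -23. -126.]
 [ 271.  283.   11. -122.]
 [ 272.  232.    9.   28.]]
244.5
[[287. 201. -18. 107.]
 [273. 205.   7.  94.]
 [261. 192.  28. 120.]
 [287. 192. -18. 127.]]
```

Emit:
apply_moves([
  [-0.54,0.07,-0.72,0,0,0,0],
  [-0.54,0.07,-0.72,0,0,0,0],
  [-0.54,0.07,-0.72,0,0,0,0],
  [-0.54,0.07,-0.72,0,0,0,0],
  [0,0,0,0,0,0,0],
])

```text
time: 65.4
tool_pos: [583.7, 266.7, 204.2]
tcp_rot: [179.8, -53.9, -174.3]
ft_force: [0.6, -0.0, -4.1]
finger_gap: 45.1
grip_force: 82.5
```

```bash
python3 - <<'E'
from kin import *
s=sense();L=R.from_euler('z',-RY,degrees=True).apply(s['tool_pos']-ROW); print(L.round(0))
up=rowp(3,88,0); up[2]=s['tool_pos'][2];T=up.copy();T[2]=141
plan(('p',up),('p',T))
E
```

```text
[ -1.  89. 192.]
t 65.4 tcp [583.7 266.7 204.2] [ 179.8  -53.9 -174.3] j [ 16.  75.   9.  16. 148. -71.] F [ 0.6 -0.  -4.1] gap 45.1
move 1 x [-0.084 -0.038 -0.115]
move 2 x [-0.851 -0.002  0.621]
```

Emit:
apply_moves([
  [-0.6,-0.03,0.36,0,0,0,0],
  [-0.57,0,0.4,0,0,0,0],
  [-0.57,0,0.4,0,0,0,0],
  [0,0,0,0,0,0,0],
])

```text
time: 65.9
tool_pos: [584.6, 265.7, 143.1]
tcp_rot: [179.9, -54.1, -174.3]
ft_force: [0.6, -0.4, -2.9]
finger_gap: 45.0
grip_force: 82.5
```

```bash
python3 - <<'E'
from kin import *
s=sense();L=R.from_euler('z',-RY,degrees=True).apply(s['tool_pos']-ROW); print(L.round(0))
plan(('p',rowp(3,88,128)),('p',rowp(3,88,122))); hang('s23')
E
```

```text
[ -0.  88. 131.]
t 65.9 tcp [584.6 265.7 143.1] [ 179.9  -54.1 -174.3] j [ 15.  77.  12.  14. 144. -73.] F [ 0.6 -0.4 -2.9] gap 45.0
move 1 x [-0.152 -0.003 -0.031]
move 1 x [-0.162 -0.     0.117]
2574.5
[[ 252.  207.  -62.  151.]
 [ 254.  234.  -64.   85.]
 [ 244.  287.  -36.  -78.]
 [ 232.  326.    1. -234.]
 [ 213.  326.   50. -248.]
 [ 205.  288.   54. -103.]
 [ 225.  224.   -8.  100.]
 [ 234.  207.  -29.  145.]]
```

Emit:
apply_moves([
  [-0.17,0,-0.02,0,0,0,0],
  [-0.12,0,0.08,0,0,0,0],
  [0,0,0,0,0,0,0],
])

```text
time: 66.32
tool_pos: [589.5, 266.4, 137.6]
tcp_rot: [179.8, -53.8, -174.2]
ft_force: [0.3, -0.3, -2.8]
finger_gap: 44.8
grip_force: 82.5
```

Emit:
apply_moves([
  [-0.08,0,0.06,0,0,0,0],
  [0,0,0,0,0,0,0],
])

```text
time: 66.58
tool_pos: [589.6, 266.4, 136.9]
tcp_rot: [179.7, -53.8, -174.1]
ft_force: [-0.2, 0.8, 5.2]
finger_gap: 44.6
grip_force: 83.1
```

Emit:
apply_moves([
  [-0.08,0,0.06,0,0,0,0],
  [0,0,0,0,0,0,0],
])

```text
time: 66.82
tool_pos: [589.8, 266.4, 136.7]
tcp_rot: [179.7, -53.7, -174.0]
ft_force: [2.0, 1.2, 17.4]
finger_gap: 44.9
grip_force: 84.0
```

Emit:
apply_moves([
  [0.06,0,-0.04,0,0,0,0],
  [0,0,0,0,0,0,0.6],
  [0,0,0,0,0,0,0.75],
  [0,0,0,0,0,0,0.85],
  [0,0,0,0,0,0,0.85],
  [0,0,0,0,0,0,0.85],
  [0.5,0,-0.35,0,0,0,0.85],
  [0.6,0,-0.42,0,0,0,0.85],
])

```text
time: 67.82
tool_pos: [588.4, 266.2, 175.6]
tcp_rot: [179.8, -53.9, -174.2]
ft_force: [0.1, 0.2, 1.2]
finger_gap: 72.4
grip_force: 0.0
```

Emit:
apply_moves([
  [0.6,0,-0.42,0,0,0,0.85],
  [0.6,0,-0.42,0,0,0,1],
  [0,0,0,0,-0.98,0,1],
  [0.3,0,0.4,0,-0.98,0,1],
  [0.5,0,0.4,0,-0.98,0,1],
  [0.6,0,0.3,0,-0.98,0,1],
  [0.6,0,0.3,0,-0.98,0,1],
  [0.6,0,0.2,0,-0.98,0,1],
])

```text
time: 68.82
tool_pos: [496.9, 257.5, 234.4]
tcp_rot: [179.8, -26.8, -174.3]
ft_force: [0.4, 0.6, 0.7]
finger_gap: 85.6
grip_force: 0.0
```

Emit:
apply_moves([
  [0.6,0,0,0,-0.98,0,1],
  [0,0,0,0,-0.98,0,1],
  [0,0,0,0,-0.98,0,1],
  [0,0,0,0,-0.98,0,1],
  [0,0,0,0,-0.98,0,1],
  [0,0,0,0,-0.98,0,1],
  [0,0,0,0,0,0,1],
])

```text
time: 69.7
tool_pos: [480.9, 256.2, 242.6]
tcp_rot: [179.8, -0.0, -174.4]
ft_force: [-0.1, 0.1, 0.4]
finger_gap: 85.0
grip_force: 0.0
```

```bash
python3 - <<'E'
from kin import *
plan(('r',down(189)),('p',[450,20,235]),('r',down(144.8)))
tops('t24',roi=(100,380,120,290))
t=shot('side','s24')
for c in blobs(t,(190,330,150,350),60): print(cv2.approxPolyDP(cv2.convexHull(c),2,True)[:,0].tolist())
print(proj('side',[rowp(x,111,z) for x in(-20,20) for z in (0,150)]).round(0).tolist())
E
```

```text
t 69.7 tcp [480.9 256.2 242.6] [ 179.8   -0.  -174.4] j [ 23.  -1.  94.   0.  87. -73.] F [-0.1  0.1  0.4] gap 85.0
turn 1 x [ 0.049 -0.001 -0.737]
move 8 x [ 0.281 -0.952  0.031]
turn 10 x [ 0.    -0.     0.964]
[314. 206.] 268.5
[[ -56.  -82. -109.  -83.]
 [-245. -274. -248. -221.]]
[170. 199.] 548.5
[[ 20.  18. -20. -50. -46. -16.]
 [113.  69.  46.  50.  88. 115.]]
[205. 193.] 464.5
[[ 21.  -5. -46. -47. -18.  20.]
 [-18. -29. -30.   7.  25.  24.]]
[238. 183.] 380.5
[[  23.  -26.  -24.   22.]
 [-103. -103.  -61.  -61.]]
[339. 172.] 256.0
[[  17.  -10.  -38.   -9.]
 [-318. -345. -320. -292.]]
[[252, 191], [253, 237], [229, 335], [215, 333], [205, 288], [237, 190]]
[[247, 173], [256, 170], [265, 190], [264, 197], [248, 183]]
[[239.0, 301.0], [235.0, 255.0], [221.0, 299.0], [215.0, 253.0]]
```

```bash
python3 - <<'E'
from kin import *
g=[627,-125,22.]
plan(('p',[627,-125,235]),('r',down(144.8)),('p',g))
E
```

```text
t 69.8 tcp [481.4 255.9 241.6] [ 179.8   -0.2 -174.4] j [ 22.  -1.  94.   0.  87. -73.] F [-0.6 -0.1  0.1] gap 85.3
move 14 x [-0.257 -0.936  0.012]
turn 9 x [ 0.003 -0.005  0.989]
move 8 x [ 0.    -0.     0.888]
```

Emit:
apply_moves([
  [-0.26,-0.94,0,0,0,0,0.72],
  [-0.26,-0.94,0,0,0,0,0.72],
  [-0.26,-0.94,0,0,0,0,0.72],
  [-0.26,-0.94,0,0,0,0,0.72],
  [-0.26,-0.94,0,0,0,0,0.72],
  [-0.26,-0.94,0,0,0,0,0.72],
  [-0.26,-0.94,0,0,0,0,0.72],
  [-0.26,-0.94,0,0,0,0,0.72],
])

```text
time: 70.8
tool_pos: [566.1, 36.1, 239.5]
tcp_rot: [179.8, -0.3, -174.4]
ft_force: [0.3, -1.0, -0.3]
finger_gap: 61.6
grip_force: 0.0
```

Emit:
apply_moves([
  [-0.26,-0.94,0,0,0,0,0.72],
  [-0.26,-0.94,0,0,0,0,0.72],
  [-0.26,-0.94,0,0,0,0,0.72],
  [-0.26,-0.94,0,0,0,0,0.72],
  [-0.26,-0.94,0,0,0,0,0.72],
  [-0.26,-0.94,0,0,0,0,0.72],
  [0,0,0,0,0,0.99,0.72],
  [0,0,0,0,0,0.99,0.72],
])

```text
time: 71.8
tool_pos: [628.8, -127.5, 238.4]
tcp_rot: [179.8, -0.3, 176.3]
ft_force: [-0.5, -0.8, 0.5]
finger_gap: 61.4
grip_force: 0.0
```

Emit:
apply_moves([
  [0,0,0,0,0,0.99,0.72],
  [0,0,0,0,0,0.99,0.72],
  [0,0,0,0,0,0.99,0.72],
  [0,0,0,0,0,0.99,0.72],
  [0,0,0,0,0,0.99,0.72],
  [0,0,0,0,0,0.99,0.72],
  [0,0,0,0,0,0.99,0.72],
  [0,0,0,0,0,0,0.72],
])

```text
time: 72.8
tool_pos: [628.7, -126.9, 238.6]
tcp_rot: [-180.0, -0.3, 144.8]
ft_force: [-0.8, 0.4, -0.4]
finger_gap: 61.3
grip_force: 0.0
```

```bash
python3 - <<'E'
from kin import *
g=[627,-125,22.]
plan(('r',down(144.8)),('p',[627,-125,80.]),('p',g))
t=shot('side','s25')
for c in blobs(t,(230,330,120,230),40): print(cv2.approxPolyDP(cv2.convexHull(c),2,True)[:,0].tolist())
ax=np.array([np.cos(np.radians(-35.2)),np.sin(np.radians(-35.2)),0]);n=np.array([-ax[1],ax[0],0])
C=np.array([627,-125,0.]);print(proj('side',[C+a*75*ax+b*23*n+[0,0,z] for a in(-1,1) for b in(-1,1) for z in (0,40)]).round(0).tolist())
E
```

```text
t 72.8 tcp [ 628.7 -126.9  238.6] [-180.    -0.3  144.8] j [-16.  14.  78.   0.  88. -71.] F [-0.8  0.4 -0.4] gap 61.3
turn 1 x [-0.003 -0.067 -0.009]
move 6 x [0.014 0.003 0.881]
move 2 x [ 0.    -0.     0.967]
[[252, 191], [250, 229], [230, 229], [230, 212], [237, 190]]
[[247, 173], [257, 168], [262, 170], [287, 191], [287, 201], [279, 205], [271, 203], [248, 183]]
[[289.0, 202.0], [289.0, 191.0], [276.0, 208.0], [276.0, 197.0], [259.0, 178.0], [259.0, 168.0], [247.0, 184.0], [246.0, 173.0]]
```

Emit:
apply_moves([
  [0,0,0.9,0,-0.07,0,0.72],
  [0,0,0.9,0,0,0,0.72],
  [0,0,0.9,0,0,0,0.72],
  [0,0,0.9,0,0,0,0.72],
  [0,0,0.9,0,0,0,0.72],
  [0,0,0.9,0,0,0,0.72],
  [0,0,0.9,0,0,0,0.72],
  [0,0,0.9,0,0,0,0.72],
], grip_force=60)

```text
time: 73.85
tool_pos: [628.8, -126.8, 21.9]
tcp_rot: [-180.0, 0.1, 144.9]
ft_force: [0.0, -0.2, 0.4]
finger_gap: 61.6
grip_force: 0.0
```

Emit:
apply_moves([
  [0,0,0,0,0,0,0],
  [0,0,0,0,0,0,0],
  [0,0,0,0,0,0,0],
  [0,0,0,0,0,0,0],
])

```text
time: 74.35
tool_pos: [629.3, -126.9, 23.9]
tcp_rot: [180.0, 0.2, 144.8]
ft_force: [0.7, -0.2, -3.1]
finger_gap: 45.3
grip_force: 63.7
```

```bash
python3 - <<'E'
from kin import *
s=sense(); P=s['tool_pos'].copy(); print(s['grip_force']); P[2]=150
a=rowp(-90,-176,0); a[2]=150; b=rowp(-60,-176,s['tool_pos'][2]+2);c=b.copy();c[2]=110
plan(('p',P),('p',a),('r',down(9)),('p',c),('p',b))
E
```

```text
63.679665327072144
t 74.3 tcp [ 629.3 -126.9   23.9] [180.    0.2 144.8] j [-16.  25.  89.  -0.  66. -71.] F [ 0.7 -0.2 -3.1] gap 45.3
move 5 x [-0.003  0.    -0.841]
move 5 x [ 0.953  0.287 -0.003]
turn 30 x [0.002 0.    0.987]
move 2 x [0.5   0.    0.667]
move 3 x [ 0.    -0.     0.801]
```

Emit:
apply_moves([
  [0,0,-0.84,0,0,0,0],
  [0,0,-0.84,0,0,0,0],
  [0,0,-0.84,0,0,0,0],
  [0,0,-0.84,0,0,0,0],
  [0,0,-0.84,0,0,0,0],
  [0.95,0.29,0,0,0,0,0],
  [0.95,0.29,0,0,0,0,0],
  [0.95,0.29,0,0,0,0,0],
])

```text
time: 75.35
tool_pos: [573.3, -55.3, 149.3]
tcp_rot: [180.0, 0.1, 144.8]
ft_force: [-0.8, 1.2, -3.4]
finger_gap: 45.0
grip_force: 64.1
```

Emit:
apply_moves([
  [0.95,0.29,0,0,0,0,0],
  [0.95,0.29,0,0,0,0,0],
  [0,0,0,0,0,0.99,0],
  [0,0,0,0,0,0.99,0],
  [0,0,0,0,0,0.99,0],
  [0,0,0,0,0,0.99,0],
  [0,0,0,0,0,0.99,0],
  [0,0,0,0,0,0.99,0],
])

```text
time: 76.35
tool_pos: [537.4, -8.8, 149.2]
tcp_rot: [179.9, 0.1, 117.4]
ft_force: [0.4, 0.6, -2.4]
finger_gap: 45.4
grip_force: 63.6
```

Emit:
apply_moves([
  [0,0,0,0,0,0.99,0],
  [0,0,0,0,0,0.99,0],
  [0,0,0,0,0,0.99,0],
  [0,0,0,0,0,0.99,0],
  [0,0,0,0,0,0.99,0],
  [0,0,0,0,0,0.99,0],
  [0,0,0,0,0,0.99,0],
  [0,0,0,0,0,0.99,0],
])

```text
time: 77.35
tool_pos: [537.4, -8.8, 149.2]
tcp_rot: [179.9, 0.0, 81.1]
ft_force: [-0.8, 0.3, -2.4]
finger_gap: 45.1
grip_force: 63.6
```

Emit:
apply_moves([
  [0,0,0,0,0,0.99,0],
  [0,0,0,0,0,0.99,0],
  [0,0,0,0,0,0.99,0],
  [0,0,0,0,0,0.99,0],
  [0,0,0,0,0,0.99,0],
  [0,0,0,0,0,0.99,0],
  [0,0,0,0,0,0.99,0],
  [0,0,0,0,0,0.99,0],
])

```text
time: 78.35
tool_pos: [537.4, -8.8, 149.2]
tcp_rot: [179.9, -0.0, 44.8]
ft_force: [-0.5, 0.5, -2.7]
finger_gap: 45.7
grip_force: 63.6
```

Emit:
apply_moves([
  [0,0,0,0,0,0.99,0],
  [0,0,0,0,0,0.99,0],
  [0,0,0,0,0,0.99,0],
  [0,0,0,0,0,0.99,0],
  [0,0,0,0,0,0.99,0],
  [0,0,0,0,0,0.99,0],
  [0,0,0,0,0,0.99,0],
  [0,0,0,0,0,0.99,0],
])

```text
time: 79.35
tool_pos: [537.4, -8.8, 149.2]
tcp_rot: [179.9, -0.1, 8.5]
ft_force: [-0.3, -0.4, -3.3]
finger_gap: 45.2
grip_force: 63.6
```

```bash
python3 - <<'E'
from kin import *
b=rowp(-60,-176,24.5);c=b.copy();c[2]=110
plan(('r',down(9)),('p',c),('p',b))
E
```

```text
t 79.3 tcp [537.4  -8.8 149.2] [ 1.799e+02 -1.000e-01  8.500e+00] j [ -6.   2. 102.  -0.  77.  75.] F [-0.3 -0.4 -3.3] gap 45.2
turn 1 x [ 0.019 -0.027 -0.111]
move 2 x [0.498 0.008 0.654]
move 3 x [ 0.    -0.     0.817]
```

Emit:
apply_moves([
  [0.55,0,0.65,0,0,-0.11,0],
  [0.55,0,0.65,0,0,0,0],
  [0,0,0.8,0,0,0,0],
  [0,0,0.8,0,0,0,0],
  [0,0,0.7,0,0,0,0],
  [0,0,0.1,0,0,0,0],
  [0,0,0,0,0,0,0],
])

```text
time: 80.22
tool_pos: [570.4, -3.9, 38.4]
tcp_rot: [179.9, -0.1, 9.1]
ft_force: [-0.2, 0.1, -1.9]
finger_gap: 45.2
grip_force: 63.8
```

Emit:
apply_moves([
  [0,0,0.07,0,0,0,0],
  [0,0,0,0,0,0,0],
])

```text
time: 80.47
tool_pos: [570.5, -3.9, 36.3]
tcp_rot: [179.9, -0.1, 9.1]
ft_force: [-0.7, 0.7, -2.6]
finger_gap: 45.3
grip_force: 63.8
```

```bash
python3 - <<'E'
from kin import *
s=sense();L=R.from_euler('z',-RY,degrees=True).apply(s['tool_pos']-ROW); print(L.round(0))
Q=down(9)*R.from_euler('y',35,degrees=True); g=rowp(-102,-176,26)
print(*ik(g,Q)); up=g.copy();up[2]=100; print(*ik(up,Q))
up=s['tool_pos'].copy(); up[2]=100; u2=rowp(-102,-176,0);u2[2]=100
plan(('p',up),('r',Q),('p',u2),('p',g))
E
```

```text
[ -56. -176.   24.]
[-16. -18. 139.] j5 29 err 0
[-16. -27. 138.] j5 39 err 0
t 80.5 tcp [570.5  -3.9  36.3] [ 1.799e+02 -1.000e-01  9.100e+00] j [ -6.  14. 101.  -0.  65.  75.] F [-0.7  0.7 -2.6] gap 45.3
move 3 x [ 0.002  0.001 -0.708]
turn 8 x [0.001 0.951 0.004]
move 2 x [-0.623  0.002 -0.436]
move 2 x [-0.593 -0.     0.846]
```

Emit:
apply_moves([
  [0,0,0.05,0,0,0,0],
  [0,0,0,0,0,0,0.85],
  [0,0,0,0,0,0,0.85],
  [0,0,0,0,0,0,0.85],
  [0,0,-0.7,0,0,0,0.85],
  [0,0,-0.7,0,0,0,0.85],
  [0,0,-0.7,0,0,0,0.85],
])

```text
time: 81.35
tool_pos: [569.9, -3.8, 97.8]
tcp_rot: [179.9, -0.1, 9.1]
ft_force: [0.9, -0.4, 0.2]
finger_gap: 72.6
grip_force: 0.0
```

Emit:
apply_moves([
  [0,0,0,0,0.95,0,0.85],
  [0,0,0,0,0.95,0,0.85],
  [0,0,0,0,0.95,0,0.85],
  [0,0,0,0,0.95,0,0.85],
  [0,0,0,0,0.95,0,0.85],
  [0,0,0,0,0.95,0,0.85],
  [0,0,0,0,0.95,0,0.85],
  [0,0,0,0,0.95,0,0.85],
])

```text
time: 82.35
tool_pos: [570.0, -3.9, 97.5]
tcp_rot: [179.9, -35.1, 9.2]
ft_force: [0.6, 0.6, 0.6]
finger_gap: 72.2
grip_force: 0.0
```

Emit:
apply_moves([
  [-0.62,0,-0.43,0,0,0,0.85],
  [-0.62,0,-0.43,0,0,0,0.85],
  [0,0,0,0,0,0,0.85],
])

```text
time: 82.72
tool_pos: [524.4, -11.2, 96.7]
tcp_rot: [179.9, -34.9, 9.2]
ft_force: [0.1, -0.8, 0.4]
finger_gap: 72.6
grip_force: 0.0
```

```bash
python3 - <<'E'
from kin import *
s=sense();L=R.from_euler('z',-RY,degrees=True).apply(s['tool_pos']-ROW); print(L.round(0))
Q=down(9)*R.from_euler('y',35,degrees=True); g=rowp(-102,-176,26)
plan(('r',Q),('p',g))
t=shot('side','s26'); A=lambda x,y,z:rowp(x,y,z)
for c in blobs(t,(230,330,140,230),40): print(cv2.approxPolyDP(cv2.convexHull(c),2,True)[:,0].tolist())
print(proj('side',[rowp(-56+a,-176+b,z) for a in(-75,75) for b in(23,) for z in (0,40)]).round(0).tolist())
E
```

```text
[-103. -176.   85.]
t 82.7 tcp [524.4 -11.2  96.7] [179.9 -34.9   9.2] j [-16. -27. 139.  23.  38.  50.] F [ 0.1 -0.8  0.4] gap 72.6
turn 1 x [0.002 0.02  0.028]
move 2 x [-0.547  0.003  0.811]
[[237, 190], [248, 190], [302, 206], [300, 226], [230, 229], [230, 212]]
[[299.0, 226.0], [300.0, 215.0], [245.0, 221.0], [244.0, 210.0]]
```

Emit:
apply_moves([
  [-0.55,0,0.81,0,0,0,0.85],
  [-0.54,0,0.81,0,0,0,0.85],
  [0,0,0,0,0,0,0.85],
  [0,0,0,0,0,0,0],
  [0,0,0,0,0,0,0],
  [0,0,0,0,0,0,0],
  [0,0,0,0,0,0,0],
], grip_force=80)

```text
time: 83.65
tool_pos: [527.7, -11.3, 40.4]
tcp_rot: [179.8, -35.1, 9.2]
ft_force: [-3.4, 0.5, 8.3]
finger_gap: 44.5
grip_force: 82.9
```

Emit:
apply_moves([
  [0.4,0,-0.57,0,0,0,0],
  [0.57,0,-0.82,0,0,0,0],
  [0.57,0,-0.82,0,0,0,0],
  [0.57,0,-0.82,0,0,0,0],
  [0.57,0,-0.82,0,0,0,0],
  [0.57,0,-0.82,0,0,0,0],
  [0,0,0,0,0,0,0],
])

```text
time: 84.52
tool_pos: [527.3, -11.2, 212.3]
tcp_rot: [179.7, -35.2, 9.3]
ft_force: [0.2, -0.8, -2.7]
finger_gap: 44.6
grip_force: 82.4
```

```bash
python3 - <<'E'
from kin import *
s=sense();L=R.from_euler('z',-RY,degrees=True).apply(s['tool_pos']-ROW); print(L.round(0))
Q=down(9)*R.from_euler('y',-55,degrees=True); T=rowp(3,-176,125);up=T.copy();up[2]=205
print(*ik(up,Q),*ik(T,Q))
plan(('r',Q),('p',up),('p',T))
E
```

```text
[-100. -176.  200.]
[-0. 73. 12.] j5 149 err 0 [-0. 76. 15.] j5 143 err 0
t 84.5 tcp [527.3 -11.2 212.3] [179.7 -35.2   9.3] j [-16. -36. 132.  18.  53.  58.] F [ 0.2 -0.8 -2.7] gap 44.6
turn 20 x [ 0.003 -0.984  0.001]
move 3 x [ 0.725 -0.003 -0.893]
move 2 x [ 0.928 -0.     0.65 ]
```

Emit:
apply_moves([
  [0,0,0,0,-0.98,0,0],
  [0,0,0,0,-0.98,0,0],
  [0,0,0,0,-0.98,0,0],
  [0,0,0,0,-0.98,0,0],
  [0,0,0,0,-0.98,0,0],
  [0,0,0,0,-0.98,0,0],
  [0,0,0,0,-0.98,0,0],
  [0,0,0,0,-0.98,0,0],
])

```text
time: 85.52
tool_pos: [525.1, -10.5, 206.7]
tcp_rot: [180.0, 1.3, 9.2]
ft_force: [0.8, -0.5, -3.1]
finger_gap: 44.5
grip_force: 82.2
```

Emit:
apply_moves([
  [0,0,0,0,-0.98,0,0],
  [0,0,0,0,-0.98,0,0],
  [0,0,0,0,-0.98,0,0],
  [0,0,0,0,-0.98,0,0],
  [0,0,0,0,-0.98,0,0],
  [0,0,0,0,-0.98,0,0],
  [0,0,0,0,-0.98,0,0],
  [0,0,0,0,-0.98,0,0],
])

```text
time: 86.52
tool_pos: [525.5, -10.6, 206.7]
tcp_rot: [180.0, 37.2, 9.2]
ft_force: [0.2, 0.2, -1.9]
finger_gap: 44.9
grip_force: 82.2
```

Emit:
apply_moves([
  [0,0,0,0,-0.98,0,0],
  [0,0,0,0,-0.98,0,0],
  [0,0,0,0,-0.98,0,0],
  [0,0,0,0,-0.95,0,0],
  [0,0,0,0,0,0,0],
])

```text
time: 87.15
tool_pos: [525.1, -10.6, 204.8]
tcp_rot: [-180.0, 55.1, 9.2]
ft_force: [0.2, 0.1, -2.5]
finger_gap: 44.9
grip_force: 82.3
```

```bash
python3 - <<'E'
from kin import *
s=sense();Q=down(9)*R.from_euler('y',-55,degrees=True); up=rowp(4,-174,0);up[2]=s['tool_pos'][2]; T=up.copy();T[2]=143
plan(('r',Q),('p',up),('p',T)); hang('s27')
E
```

```text
t 87.2 tcp [525.1 -10.6 204.8] [-180.    55.1    9.2] j [ -1.  48.  52. -12. 134.  76.] F [ 0.2  0.1 -2.5] gap 44.9
turn 1 x [0.029 0.018 0.026]
move 3 x [ 0.677 -0.015 -0.967]
move 2 x [ 0.844 -0.     0.591]
233.0
[[ 245.  190.  116.  -84.]
 [ 253.  191.   95.  -85.]
 [ 250.  236.  109. -248.]
 [ 245.  234.  123. -242.]]
780.0
[[ 288.  145.    7.   59.]
 [ 304.  147.  -30.   57.]
 [ 299.  204.  -25. -115.]
 [ 286.  202.    9. -112.]]
```

Emit:
apply_moves([
  [0.52,0,-0.73,0,0,0,0],
  [0.52,0,-0.73,0,0,0,0],
  [0.52,0,-0.73,0,0,0,0],
  [0.52,0,-0.73,0,0,0,0],
  [0,0,0,0,0,0,0],
])

```text
time: 87.82
tool_pos: [628.9, 5.2, 204.7]
tcp_rot: [179.9, 54.8, 9.1]
ft_force: [0.3, 0.4, -3.8]
finger_gap: 44.7
grip_force: 82.5
```

Emit:
apply_moves([
  [0.55,0,0.38,0,0,0,0],
  [0.55,0,0.38,0,0,0,0],
  [0.5,0,0.35,0,0,0,0],
  [0,0,0,0,0,0,0],
])

```text
time: 88.32
tool_pos: [627.6, 5.1, 148.4]
tcp_rot: [179.9, 55.0, 9.1]
ft_force: [-1.0, 0.2, -4.2]
finger_gap: 45.0
grip_force: 82.5
```

```bash
python3 - <<'E'
from kin import *
s=sense();L=R.from_euler('z',-RY,degrees=True).apply(s['tool_pos']-ROW); print(L.round(0))
plan(('p',rowp(6,-174,128)),('p',rowp(6,-174,122))); hang('s28')
E
```

```text
[   1. -176.  136.]
t 88.3 tcp [627.6   5.1 148.4] [179.9  55.    9.1] j [ -0.  76.  14. -13. 144.  74.] F [-1.   0.2 -4.2] gap 45.0
move 1 x [ 0.318 -0.062  0.033]
move 1 x [ 0.164 -0.     0.115]
1792.0
[[ 262.  162.  -34.   62.]
 [ 263.  207.  -34.  -81.]
 [ 250.  246.    7. -234.]
 [ 244.  250.   26. -253.]
 [ 217.  250.  108. -265.]
 [ 247.  162.    3.   59.]]
```

Emit:
apply_moves([
  [0.3,-0.03,0.03,0,0,0,0],
  [0.08,0,0.06,0,0,0,0],
  [0,0,0,0,0,0,0],
])

```text
time: 88.75
tool_pos: [632.8, 6.7, 139.8]
tcp_rot: [179.8, 54.8, 9.0]
ft_force: [-0.7, -0.1, -2.9]
finger_gap: 45.0
grip_force: 82.4
```

Emit:
apply_moves([
  [0.08,0,0.06,0,0,0,0],
  [0,0,0,0,0,0,0],
])

```text
time: 89.0
tool_pos: [632.7, 6.7, 136.6]
tcp_rot: [179.8, 54.8, 9.0]
ft_force: [-0.0, -1.3, -2.7]
finger_gap: 44.7
grip_force: 82.4
```

Emit:
apply_moves([
  [0.08,0,0.06,0,0,0,0],
  [0,0,0,0,0,0,0],
])

```text
time: 89.25
tool_pos: [632.6, 6.7, 133.3]
tcp_rot: [179.8, 54.8, 9.1]
ft_force: [1.0, -0.2, -2.8]
finger_gap: 44.7
grip_force: 82.4
```

Emit:
apply_moves([
  [0.08,0,0.06,0,0,0,0],
  [0,0,0,0,0,0,0],
])

```text
time: 89.5
tool_pos: [632.4, 6.7, 130.2]
tcp_rot: [179.8, 54.8, 9.1]
ft_force: [0.4, -0.7, -3.3]
finger_gap: 44.5
grip_force: 82.4
```

Emit:
apply_moves([
  [0.08,0,0.05,0,0,0,0],
  [0,0,0,0,0,0,0],
])

```text
time: 89.75
tool_pos: [632.6, 6.7, 127.4]
tcp_rot: [179.8, 54.8, 9.1]
ft_force: [0.4, -0.3, -2.9]
finger_gap: 44.6
grip_force: 82.4
```

Emit:
apply_moves([
  [0.06,0,0.04,0,0,0,0],
  [0,0,0,0,0,0,0],
])

```text
time: 90.0
tool_pos: [632.8, 6.7, 125.8]
tcp_rot: [179.8, 54.8, 9.0]
ft_force: [0.8, -0.0, -1.0]
finger_gap: 45.0
grip_force: 82.5
```

Emit:
apply_moves([
  [0.06,0,0.04,0,0,0,0],
  [0,0,0,0,0,0,0],
])

```text
time: 90.25
tool_pos: [633.0, 6.7, 125.7]
tcp_rot: [179.8, 54.8, 9.0]
ft_force: [0.5, -1.5, 7.5]
finger_gap: 44.7
grip_force: 83.2
```

Emit:
apply_moves([
  [-0.03,0,-0.02,0,0,0,0],
  [0,0,0,0,0,0,0.6],
  [0,0,0,0,0,0,0.75],
  [0,0,0,0,0,0,0.85],
  [0,0,0,0,0,0,0.85],
  [0,0,0,0,0,0,0.85],
  [-0.5,0,-0.35,0,0,0,0.85],
  [-0.6,0,-0.42,0,0,0,0.85],
])

```text
time: 91.25
tool_pos: [632.6, 6.7, 166.4]
tcp_rot: [179.8, 54.8, 9.0]
ft_force: [0.4, 0.3, 0.1]
finger_gap: 72.6
grip_force: 0.0
```

Emit:
apply_moves([
  [-0.6,0,-0.42,0,0,0,0.85],
  [-0.6,0,-0.42,0,0,0,1],
  [0,0,0,0,0.98,0,1],
  [-0.3,0,0.4,0,0.98,0,1],
  [-0.5,0,0.4,0,0.98,0,1],
  [-0.6,0,0.3,0,0.98,0,1],
  [-0.6,0,0.3,0,0.98,0,1],
  [-0.6,0,0.2,0,0.98,0,1],
])

```text
time: 92.25
tool_pos: [542.3, -8.1, 225.8]
tcp_rot: [179.8, 27.7, 9.1]
ft_force: [-1.1, -0.8, 1.7]
finger_gap: 85.7
grip_force: 0.0
```

Emit:
apply_moves([
  [-0.6,0,0,0,0.98,0,1],
  [-0.6,0,0,0,0.98,0,1],
  [-0.6,0,0,0,0.98,0,1],
  [-0.6,0.8,0,0,0.98,0,1],
  [0,0.9,0,0,0.98,0,1],
  [0,0.9,0,0,0.98,0,1],
  [0,0.9,0,0,0,0,1],
  [0,0.9,0,0,0,0,1],
])

```text
time: 93.25
tool_pos: [497.7, -150.1, 252.2]
tcp_rot: [179.8, 0.9, 9.2]
ft_force: [-0.4, 0.4, 0.6]
finger_gap: 85.4
grip_force: 0.0
```

```bash
python3 - <<'E'
from kin import *
plan()
tops('t29',roi=(100,400,120,290))
t=shot('side','s29')
for c in blobs(t,(190,330,130,350),60): print(cv2.approxPolyDP(cv2.convexHull(c),2,True)[:,0].tolist())
E
```

```text
t 93.2 tcp [ 497.7 -150.1  252.2] [179.8   0.9   9.2] j [-22.  -4.  97.  -1.  88.  59.] F [-0.4  0.4  0.6] gap 85.4
[135. 205.] 625.5
[[ 19.  16. -17. -51. -49. -22.]
 [199. 153. 122. 121. 162. 198.]]
[170. 199.] 549.5
[[ 22.  18. -20. -50. -46. -16.]
 [113.  69.  46.  50.  88. 115.]]
[205. 193.] 467.5
[[ 21.  -5. -46. -47. -13.  23.]
 [-18. -29. -30.   7.  26.  24.]]
[238. 183.] 379.5
[[  23.  -26.  -24.   22.]
 [-103. -103.  -61.  -61.]]
[278. 183.] 420.0
[[  21.   -7.  -47.  -50.   18.]
 [-196. -199. -187. -149. -153.]]
[[260, 169], [259, 220], [229, 335], [215, 333], [205, 288], [245, 170]]
```

Emit:
apply_moves([
  [0,0,0,0,0,0,1],
  [0,0,0,0,0,0,1],
  [0,0,0,0,0,0,1],
  [0,0,0,0,0,0,1],
  [0,0,0,0,0,0,1],
  [0,0,0,0,0,0,1],
])

```text
time: 94.1
tool_pos: [497.6, -148.7, 250.2]
tcp_rot: [179.9, 1.0, 9.2]
ft_force: [-0.8, -0.3, 0.3]
finger_gap: 85.1
grip_force: 0.0
```

```bash
python3 - <<'E'
from h import *
tops('t30',roi=(100,400,120,290)); print(hand_in())
E
```

```text
[135. 205.] 626.5
[[ 19.  16. -17. -51. -49. -22.]
 [199. 153. 122. 121. 162. 198.]]
[170. 199.] 552.0
[[ 22.  18. -20. -48. -46. -16.]
 [113.  69.  46.  47.  88. 115.]]
[205. 193.] 464.5
[[ 21. -12. -46. -47. -13.  20.]
 [-18. -30. -30.   7.  26.  24.]]
[238. 183.] 381.5
[[  23.  -26.  -25.   24.]
 [-103. -103.  -63.  -61.]]
[278. 183.] 418.0
[[  21.   -9.  -47.  -50.   18.]
 [-196. -198. -187. -149. -153.]]
the job is handed in; nothing more can be done
None
```

The job is handed in (no verdict was returned): I pressed the pedal to its stop on both ends of the new carton, and in the last top view all five cartons stand in line in the row, flap ends up as handled; the pedal was not re-checked at the end.

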